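# Put the day's sample tubs away dry

### The arm

A 6-joint arm with a two-finger parallel gripper is mounted at the origin on the work surface. World frame = base frame: x ahead of the robot, y to its left, z up, the work surface at z = 0. Lengths are in m, angles in rad, forces in N, time in s.
With the tool pointing down it reaches from about 0.225 to 0.875 m from the base axis. Payload 3.4 kg.
Tool frame: the origin (TCP) lies on the mounting face of the last link; the fingertips stand 173 mm ahead of it and the grasp point (between the pads) lies 155 mm ahead of it; x points along the fingers, y is the direction in which the jaws open and shut, and the axes are right-handed (so a half turn about x gives the same grasp; the last joint's range is limited). The gripper opens to 85 mm and grips with 20 to 120 N. Pads are 22 mm wide; open, the fingers measure 114 mm over their backs; the gripper's body (76 mm by 85 mm) begins 54 mm behind the grasp point. The pads swing forward as they close: fully open they stand 13 mm farther back than shut.
Start: joints at [-0.121, 0.276, 1.505, -0, 1.361, -0.121], TCP at [0.575, -0, 0.405] pointing down, gripper open.
Joint ranges: [-2.89, 2.89], [-0.75, 2.08], [0.22, 2.7], [-1.18, 4.32], [0.11, 2.71], [-2.7, 2.7]. Speed limits (rad/s): [2.57, 2.57, 3.14, 3.14, 3.14, 3.14].

### API

Orientations are given as a unit quaternion [w, x, y, z].
In Python, from rig import manip gives the robot as it stands.
- The arm moves only by the tool arm_command, never from a script. Its argument "targets" is a list of rows, each an object with "dp": the shift along the tool's x, y, z in m, a list of three; "turn": the turn, a rotation vector about the tool's x, y, z in degrees, a list of three; "grip": the opening, from -1 (shut) to 1 (fully open). In form: [{"dp": [tx, ty, tz], "turn": [wx, wy, wz], "grip": grip}, ...]. A call has 1 to 8 rows; each row shifts and turns the commanded pose from where the row before left it, along the tool's axes as they then stand; what a row does not reach is not made up. A row lasts 1/10 s, in which the tool goes at most 50 mm and 8.59 degrees, less where a joint would pass 70% of its speed; a pose out of reach is approached as far as the arm can. A call with a gripper value outside its range is refused whole. The fingers move at their own pace and stop on an object; "grip_force" is the grip in N (left out, the last holds). Time passes only in rows, so rows that do not move let the fingers close. It gives the time, the measured TCP pose, the force and the opening at its end, in the units of the state.
- manip.get_state(): the state, without advancing time (a new reading comes with each control period).
- manip.get_image(name): name is "scene" or "side" or "wrist"; returns the picture (400x640x3 uint8, red, green, blue); there is no depth.
- manip.calibration(name): a dict with "fx", "fy", "cx", "cy" (pixels), "R" (3x3) and "t" (3): a world point X has camera coordinates R X + t. Camera axes: x right, y down, z forward; pixel columns grow to the right and rows downward; lengths in m; the calibration is good to about 2 mm. A picture is of the moment at which its call begins: read the wrist's pose just before it. calibration takes no time and is no camera call; for the wrist camera it gives the pose at the moment of the call.
- manip.sign_off(): hands the job in, once; it reports no verdict.
The state is a dict: "clock": time; "qpos": joint angles; "qd": joint speeds; "effort": joint torques, N m; "position": TCP position; "ee_rot": TCP orientation; "contact_force": force on the tool from outside, world axes, zero at the start; "moment": the same for the moment, N m; "width": finger opening in m.
Only numpy, scipy, OpenCV 4.12 (cv2) and the standard library are available. Lean on these libraries where they do the work, as an engineer would, in place of code of your own. Each camera call takes 0.05 s, during which the arm holds its last target.

### The job

Put the day's retained samples away dry: lift every white sample tub off the free-spinning turntable and stand them upright inside the grey sample case, with nothing left out. Then shut the case's lid and press it down until the catch snaps in, give the lid's handle a firm upward tug to check that the catch holds (press it again if it gives), and only after that turn the black desiccant cap on the lid clockwise until its ratchet clicks and slips. Leave the scoop, the shaker and the tape dispenser where they are.

Things in the scene. Friction and masses are not known exactly. Their poses are not given: they have to be found in the camera images.
- tub1: sample tub: white plastic, round, with a screw lid; body 56 mm across, lid 60 mm across and 18 mm high, 72 mm high overall, about 180 g (varies); origin at the centre of its underside, z up its axis
- tub2: sample tub: white plastic, round, with a screw lid; body 56 mm across, lid 60 mm across and 18 mm high, 72 mm high overall, about 180 g (varies); origin at the centre of its underside, z up its axis
- tub3: sample tub: white plastic, round, with a screw lid; body 56 mm across, lid 60 mm across and 18 mm high, 72 mm high overall, about 180 g (varies); origin at the centre of its underside, z up its axis
- tub4: sample tub: white plastic, round, with a screw lid; body 56 mm across, lid 60 mm across and 18 mm high, 72 mm high overall, about 180 g (varies); origin at the centre of its underside, z up its axis
- turntable: fixed base of the turntable; origin on the table at its axis, z up. On it a round black-topped platter, 340 mm across with its top 32 mm above the table, spins freely about the upright axis at the lightest touch; two to four sample tubs stand on it
- case: sample case, grey plastic open box fixed in place, 300 (x) by 240 (y) by 100 mm high outside, walls and floor 6 mm; origin at the centre of its underside, z up. The lid's hinge runs along its +y side; the catch is in the middle of its -y side and stands out 50 mm from the wall there. Holds four tubs, two by two, 68 mm from the centre along x and 52 mm along y
- lid (a joint): opening angle of the case's white lid in rad: 0 shut and caught, 1.80 open against its stop, leaning back past upright (about 1.75 at the start). Heavily damped: tipped inwards past upright (1.57) it sinks by itself in some seconds and rests on the catch at about 0.14; some 12 N down on the handle then snaps it in. Tugged, a caught lid rises to 0.020 and stays there; an uncaught one keeps rising
- lid_hinge (a point): middle of the lid's hinge line, on the upper edge of the case's +y wall, 100 mm above the table; the lid is a plate 306 mm along the hinge, reaching 243 mm from the hinge line, 12 mm thick, from 1 to 13 mm above the hinge line when shut
- lid_handle (a point): middle of the bar of the lid's black pull handle, a bridge 122 mm long parallel to the hinge, bar 12 by 12 mm in section, its posts 12 mm wide at the ends; the bar's centre is 205 mm from the hinge line and 46 mm above it when shut (27 mm of free space between bar and lid)
- lid_edge (a point): middle of the lid's free edge, 243 mm from the hinge line
- catch: spring catch in the middle of the case's -y side: a steel slide with a sloping nose that hooks over a steel tongue under the lid's free edge; origin 66 mm above the table. The spring shuts it by itself; slid outwards 10 mm (along the case's -y) it lets the lid go
- cap_top (a point): centre of the top face of the black ribbed desiccant cap on the lid, 58 mm across and 30 mm high; with the lid shut the cap's top is 151 mm above the table and its lower edge 8 mm above the lid. Its axis is upright when the lid is shut and passes 100 mm from the hinge line
- cap_thread (a joint): how far the cap's threaded core is screwed in, in rad: clockwise (from above) grows; 3.20 is home (stop). Starts somewhere between 0 and 1.0. Turns with about 0.14 N m
- cap (a joint): how far the gripped shell of the cap has slipped on over its threaded core, in rad, clockwise positive; 0 at the start. Stays at 0 until the core is home; then the ratchet slips at about 0.33 N m, one click every 0.63 rad
- scoop: bystander: steel powder scoop lying on the table, blade 130 by 75 mm and 45 mm high, handle 100 mm; origin on its underside near the middle
- shaker: bystander: grey shaker cup with black lid, 86 mm across and 165 mm high; origin at the centre of its underside
- tape_dispenser: bystander: grey desk tape dispenser, 170 mm long, 60 mm wide, 95 mm high; origin on its underside
Things that resemble listed ones, but are neither listed nor needed, are in the scene too. What is shaped like the tub1 but blue or orange is not meant.

How it is judged:
By the outcome, as a careful person would: the job done as asked, in the order asked, and still so for the second after the job is handed in, with the robot touching nothing.
Of tub1, tub2, tub3, tub4 only 2 to 4 are there at a start; the rules pass over those that are not, and their reading is None.
At some moment in a run one of tub1, tub2, tub3, tub4 may be knocked a few centimetres aside while the robot is not near it.
It also fails if it takes over 210 s, if anything falls off the work surface, if the arm or the gripper's body presses on something with over 40 N, if the wrist force passes 120 N, or if a joint passes its speed limit or range.

## Working session

There is one attempt and no reset: what is moved stays moved. The work goes in short steps, Python scripts to look and compute and a tool call to move; the robot and the scene stay as the last step left them, time stands still between calls to the robot, and variables do not carry over. Pictures are saved under pics/ and viewed, and the job is handed in when it is done.

Besides the shell and the picture viewer there is one more tool, called after "Request:" as name(argument=value, ...), one argument or row to a line, values as JSON. arm_command: Moves the arm, as the interface text tells. Its arguments: {"type":"object","properties":{"targets":{"type":"array"},"grip_force":{"type":"number"}},"required":["targets"]}

```bash
ls; mkdir -p pics; python3 - <<'E'
from rig import manip
import cv2
s=manip.get_state(); print(s)
for n in ["scene","side","wrist"]:
    c=manip.calibration(n); print(n,c)
    im=manip.get_image(n); cv2.imwrite(f"pics/{n}0.png",im[:,:,::-1])
E
```

```text
pics
{'clock': 0.0, 'qpos': array([-1.21006324e-01,  2.76610488e-01,  1.50615758e+00, -1.22626735e-05,
        1.36070569e+00, -1.20985583e-01]), 'qd': array([-7.23424869e-04,  9.20170736e-04, -5.34568200e-05,  2.57638401e-04,
       -1.03671527e-03,  8.22877058e-04]), 'effort': array([ 6.20495921e-04, -4.16768074e+01, -2.45808578e+01, -1.52056768e-04,
        1.11346930e-02,  1.69860516e-05]), 'position': array([5.74781758e-01, 1.52041097e-05, 4.03820838e-01]), 'ee_rot': array([ 0.49947425,  0.49959091,  0.50051622, -0.50041774]), 'contact_force': array([0.39935525, 0.85713161, 0.92661757]), 'moment': array([-0.01624032,  0.01014616, -0.00964025]), 'width': 0.08563453666256586}
scene {'fx': 422.40570265048444, 'fy': 422.40570265048444, 'cx': 321.48768611815825, 'cy': 199.7553574877252, 'R': array([[-2.56170119e-01,  9.66631533e-01, -5.91328421e-04],
       [ 7.33142170e-01,  1.93893592e-01, -6.51849548e-01],
       [-6.29983673e-01, -1.67417904e-01, -7.58348084e-01]]), 't': array([ 0.21544085, -0.30361618,  1.72686058])}
side {'fx': 403.01455403715545, 'fy': 403.01455403715545, 'cx': 321.37039693324476, 'cy': 195.3774691811059, 'R': array([[ 0.89055772, -0.45482388,  0.00649457],
       [-0.32427486, -0.64482233, -0.69213436],
       [ 0.31898708,  0.61427957, -0.72173946]]), 't': array([-0.50466658,  0.18359848,  0.95858708])}
wrist {'fx': 289.28767542850557, 'fy': 289.28767542850557, 'cx': 315.3007918181541, 'cy': 194.82226537319391, 'R': array([[ 9.99999346e-01,  2.11656797e-04, -1.12400107e-03],
       [ 5.15428545e-04, -9.60678243e-01,  2.77663550e-01],
       [-1.02103400e-03, -2.77663948e-01, -9.60677724e-01]]), 't': array([-0.57482275, -0.03567863,  0.37811595])}
```

View pics/scene0.png

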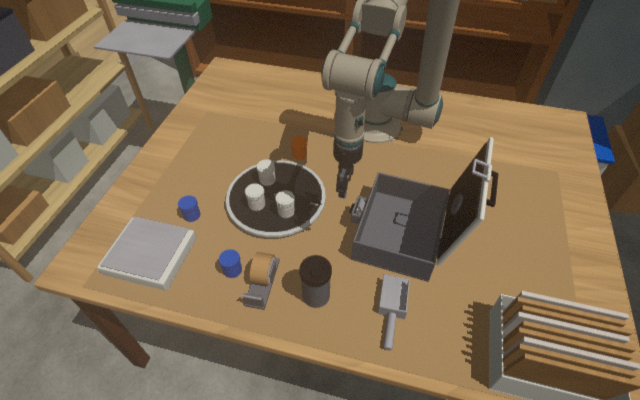

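View pics/side0.png

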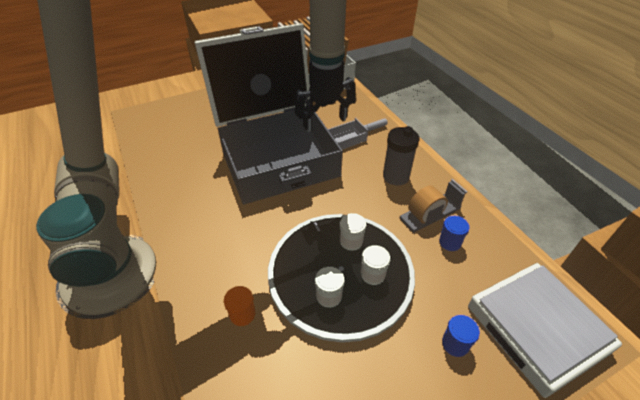

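View pics/wrist0.png

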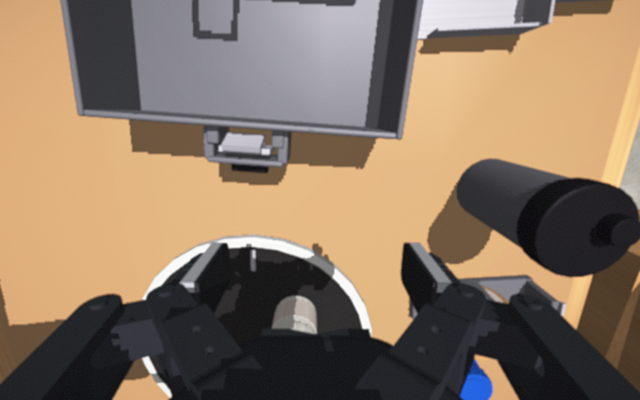

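```bash
cat > h.py <<'E'
import numpy as np, cv2
from rig import manip
def cast(n,u,v,z,c=None):
    c=c or manip.calibration(n)
    d=np.array([(u-c['cx'])/c['fx'],(v-c['cy'])/c['fy'],1.0])
    R=np.array(c['R']);t=np.array(c['t'])
    o=-R.T@t; d=R.T@d
    return o+d*(z-o[2])/d[2]
def proj(n,X,c=None):
    c=c or manip.calibration(n)
    p=np.array(c['R'])@np.array(X,float)+np.array(c['t'])
    return np.array([c['fx']*p[0]/p[2]+c['cx'],c['fy']*p[1]/p[2]+c['cy']])
def tri(obs):
    A=[];b=[]
    for n,u,v in obs:
        c=manip.calibration(n);R=np.array(c['R']);t=np.array(c['t'])
        o=-R.T@t;d=R.T@np.array([(u-c['cx'])/c['fx'],(v-c['cy'])/c['fy'],1.0]);d/=np.linalg.norm(d)
        P=np.eye(3)-np.outer(d,d);A.append(P);b.append(P@o)
    return np.linalg.lstsq(np.vstack(A),np.hstack(b),rcond=None)[0]
def Rt(q):
    w,x,y,z=q
    from scipy.spatial.transform import Rotation as Ro
    return Ro.from_quat([x,y,z,w]).as_matrix()
def whites(n,im):
    hsv=cv2.cvtColor(im,cv2.COLOR_RGB2HSV)
    return ((hsv[:,:,1]<60)&(hsv[:,:,2]>150)).astype(np.uint8)*255
def shot(n,name,box=None,k=1):
    im=manip.get_image(n)
    o=im if box is None else im[box[1]:box[3],box[0]:box[2]]
    o=cv2.resize(o,None,fx=k,fy=k,interpolation=cv2.INTER_CUBIC)
    cv2.imwrite(f'pics/{name}.png',o[:,:,::-1]); return im
E
python3 - <<'E'
import cv2
a=cv2.imread('pics/scene0.png')[130:280,210:510];cv2.imwrite('pics/c1.png',cv2.resize(a,None,fx=2.6,fy=2.6,interpolation=cv2.INTER_CUBIC))
a=cv2.imread('pics/side0.png')[10:350,190:480];cv2.imwrite('pics/c2.png',cv2.resize(a,None,fx=1.75,fy=1.75,interpolation=cv2.INTER_CUBIC))
E
```

```text
(no output)
```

View pics/c1.png

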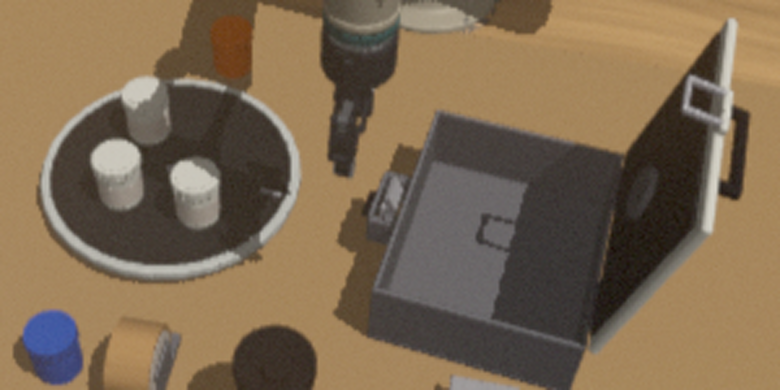

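View pics/c2.png

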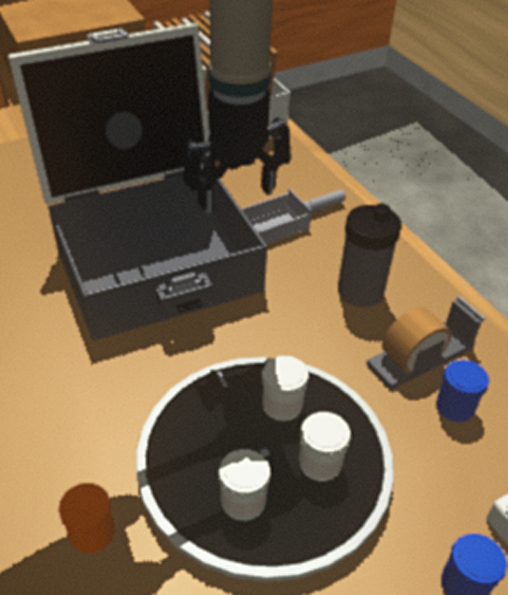

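```bash
python3 - <<'E'
from h import *
S=[(265.8,164.6),(254.6,190),(285,196.5)];D=[(329.4,277.4),(375.7,256.9),(352.9,221.4)]
for s,d in zip(S,D):
    print(cast('scene',*s,.104).round(3),cast('side',*d,.104).round(3),tri([('scene',*s),('side',*d)]).round(3))
for p in [(377.7,173.5),(353.8,243.8),(448.5,188.5),(435,264.6)]: print('case',cast('scene',*p,.1).round(3))
# side crop corners
for p in [(82,293),(266,255),(52,200)]: print('cs',cast('side',p[0]/1.75+190,p[1]/1.75+10,.1).round(3))
c=manip.calibration('wrist')
for p in [(78,113),(402,137)]: print('cw',cast('wrist',*p,.1).round(3))
# platter
for n in ['scene','side']:
    im=manip.get_image(n);m=whites(n,im)
    cs,_=cv2.findContours(m,cv2.RETR_EXTERNAL,cv2.CHAIN_APPROX_NONE)
    for k in cs:
        if cv2.contourArea(k)>100:print(n,cv2.boundingRect(k),cv2.contourArea(k))
s=manip.get_state();print(s['clock'],Rt(s['ee_rot']).round(3))
E
```

```text
[ 0.425 -0.305  0.104] [ 0.429 -0.305  0.104] [ 0.427 -0.305  0.106]
[ 0.543 -0.301  0.104] [ 0.542 -0.305  0.104] [ 0.542 -0.303  0.102]
[ 0.545 -0.198  0.104] [ 0.548 -0.196  0.104] [ 0.547 -0.198  0.106]
case [0.366 0.068 0.1  ]
case [0.664 0.05  0.1  ]
case [0.374 0.301 0.1  ]
case [0.675 0.284 0.1  ]
cs [0.356 0.07  0.1  ]
cs [0.642 0.024 0.1  ]
cs [0.385 0.312 0.1  ]
cw [0.36  0.069 0.1  ]
cw [0.655 0.048 0.1  ]
scene (524, 337, 116, 32) 432.5
scene (387, 313, 9, 35) 119.5
scene (519, 312, 110, 29) 380.0
scene (522, 291, 107, 27) 340.5
scene (380, 274, 30, 36) 577.5
scene (97, 216, 98, 74) 4042.0
scene (276, 192, 18, 22) 173.0
scene (245, 184, 19, 26) 220.5
scene (480, 181, 9, 39) 112.0
scene (303, 166, 23, 57) 157.5
scene (226, 159, 76, 77) 417.0
scene (481, 137, 13, 44) 118.5
scene (360, 133, 29, 9) 161.0
scene (333, 54, 39, 21) 472.0
scene (94, 21, 97, 36) 1914.5
scene (370, 0, 27, 10) 114.0
side (270, 287, 21, 29) 159.5
side (315, 271, 29, 21) 410.0
side (472, 263, 150, 127) 9470.5
side (362, 245, 28, 24) 479.0
side (129, 238, 26, 44) 499.5
side (268, 214, 74, 66) 346.0
side (293, 213, 122, 127) 1334.0
side (461, 156, 63, 48) 1520.0
side (395, 113, 45, 27) 350.0
0.25 [[-0.001  1.    -0.   ]
 [ 0.    -0.    -1.   ]
 [-1.    -0.001 -0.   ]]
```

Request:
arm_command(
  targets=[
    {"dp": [0, -0.007, 0.04], "turn": [0, 0, 0], "grip": 1},
    {"dp": [0, -0.007, 0.04], "turn": [0, 0, 0], "grip": 1},
    {"dp": [0, -0.007, 0.04], "turn": [0, 0, 0], "grip": 1},
    {"dp": [0, -0.007, 0.04], "turn": [0, 0, 0], "grip": 1},
    {"dp": [0.02, 0, 0.038], "turn": [0, 0, 0], "grip": 1},
    {"dp": [0.03, 0, 0], "turn": [0, 0, 0], "grip": 1},
    {"dp": [0, 0, 0], "turn": [0, 0, 0], "grip": 1},
  ],
  grip_force=40,
)

```text
clock: 0.95
position: [0.5455, -0.1986, 0.3508]
ee_rot: [0.496, 0.5, 0.502, -0.501]
contact_force: [-0.1, 0.1, -0.8]
width: 0.0854
```

```bash
python3 - <<'E'
from h import *
shot('side','s1',(190,150,480,350),2.5)
shot('wrist','w1')
s=manip.get_state();print(s['position'],Rt(s['ee_rot']).round(3),s['contact_force'])
E
```

```text
[ 0.5469398  -0.19781471  0.35454007] [[-0.001  1.    -0.   ]
 [ 0.001 -0.    -1.   ]
 [-1.    -0.001 -0.001]] [0.86010374 0.04370349 0.03250503]
```

View pics/s1.png

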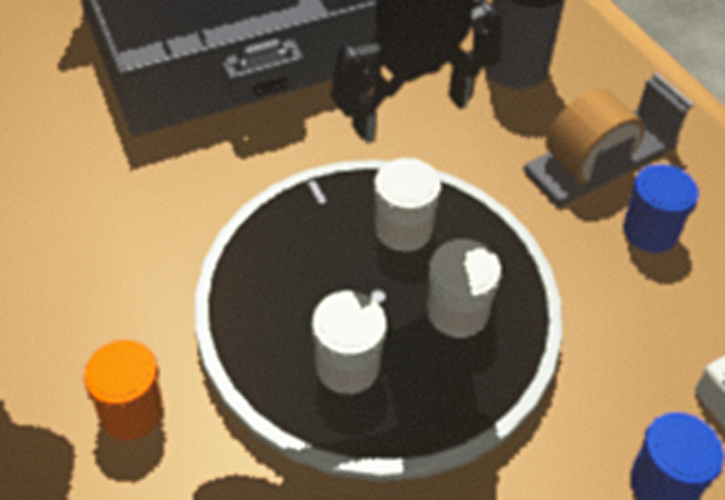

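View pics/w1.png

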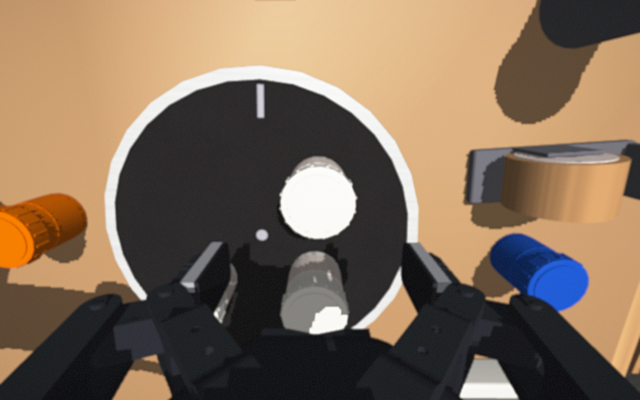

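Three white tubs stand on the platter: in the wrist picture at (318,203), (315,300) and (228,300). The orange tub (40,230) and the blue one (545,275) stand on the table and aren't meant. I'll get the front tub's position from the wrist view.

```bash
python3 - <<'E'
from h import *
im=cv2.cvtColor(cv2.imread('pics/w1.png'),cv2.COLOR_BGR2RGB)
m=whites('w',im)[130:260,260:380]
cs,_=cv2.findContours(m,cv2.RETR_EXTERNAL,cv2.CHAIN_APPROX_NONE)
k=max(cs,key=cv2.contourArea);(x,y),r=cv2.minEnclosingCircle(k);print(x+260,y+130,r)
print(cast('wrist',x+260,y+130,.104))
E
```

```text
318.2208480834961 197.72261810302734 40.849884033203125
[ 0.54953015 -0.19248364  0.104     ]
```

Request:
arm_command(
  targets=[
    {"dp": [0.03, 0.002, -0.002], "turn": [0, 0, 0], "grip": 1},
    {"dp": [0.03, 0, 0], "turn": [0, 0, 0], "grip": 1},
    {"dp": [0.03, 0, 0], "turn": [0, 0, 0], "grip": 1},
    {"dp": [0.02, 0, 0], "turn": [0, 0, 0], "grip": 1},
    {"dp": [0, 0, 0], "turn": [0, 0, 0], "grip": 1},
    {"dp": [0, 0, 0], "turn": [0, 0, 0], "grip": -0.2},
    {"dp": [0, 0, 0], "turn": [0, 0, 0], "grip": -0.6},
    {"dp": [0, 0, 0], "turn": [0, 0, 0], "grip": -1},
  ],
  grip_force=40,
)

```text
clock: 1.85
position: [0.5499, -0.1964, 0.2472]
ee_rot: [0.502, 0.5, 0.498, -0.499]
contact_force: [0.1, 0.1, 5.3]
width: 0.059
```

Request:
arm_command(
  targets=[
    {"dp": [0, 0, 0], "turn": [0, 0, 0], "grip": -1},
    {"dp": [0, 0, 0], "turn": [0, 0, 0], "grip": -1},
    {"dp": [0, 0, 0], "turn": [0, 0, 0], "grip": -1},
  ],
)

```text
clock: 2.15
position: [0.5499, -0.1964, 0.2472]
ee_rot: [0.502, 0.501, 0.498, -0.499]
contact_force: [0.1, -0.5, 5.7]
width: 0.0588
```

Request:
arm_command(
  targets=[
    {"dp": [-0.01, 0, 0], "turn": [0, 0, 0], "grip": -1},
    {"dp": [-0.03, 0, 0], "turn": [0, 0, 0], "grip": -1},
    {"dp": [-0.04, 0, 0], "turn": [0, 0, 0], "grip": -1},
    {"dp": [-0.04, 0, 0], "turn": [0, 0, 0], "grip": -1},
    {"dp": [-0.03, 0.003, -0.02], "turn": [0, 0, 0], "grip": -1},
    {"dp": [0, 0.004, -0.04], "turn": [0, 0, 0], "grip": -1},
    {"dp": [0, 0.004, -0.04], "turn": [0, 0, 0], "grip": -1},
    {"dp": [0, 0.004, -0.04], "turn": [0, 0, 0], "grip": -1},
  ],
)

```text
clock: 2.95
position: [0.5636, -0.0547, 0.3958]
ee_rot: [0.5, 0.501, 0.499, -0.5]
contact_force: [0.6, -0.6, -2.0]
width: 0.0589
```

Request:
arm_command(
  targets=[
    {"dp": [0, 0.004, -0.04], "turn": [0, 0, 0], "grip": -1},
    {"dp": [0, 0.004, -0.04], "turn": [0, 0, 0], "grip": -1},
    {"dp": [0, 0.004, -0.04], "turn": [0, 0, 0], "grip": -1},
    {"dp": [0, 0.004, -0.04], "turn": [0, 0, 0], "grip": -1},
    {"dp": [0, 0.004, -0.04], "turn": [0, 0, 0], "grip": -1},
    {"dp": [0, 0.004, -0.04], "turn": [0, 0, 0], "grip": -1},
    {"dp": [0, 0, -0.02], "turn": [0, 0, 0], "grip": -1},
    {"dp": [0, 0, 0], "turn": [0, 0, 0], "grip": -1},
  ],
)

```text
clock: 3.75
position: [0.5875, 0.2069, 0.395]
ee_rot: [0.5, 0.499, 0.501, -0.499]
contact_force: [0.6, 0.2, -0.7]
width: 0.0588
```

```bash
python3 - <<'E'
from h import *
s=manip.get_state();print(s['clock'],s['position'],s['qpos'],s['contact_force'],s['width'])
shot('side','s2',(190,0,480,350),1.7)
shot('scene','sc2',(210,100,530,330),2.4)
E
```

```text
3.75 [0.58750396 0.20691162 0.3949807 ] [0.22647549 0.35309838 1.41449298 0.00163903 1.37376316 0.22241299] [ 0.60343607  0.17501242 -0.65948517] 0.05881467750448871
```

View pics/s2.png

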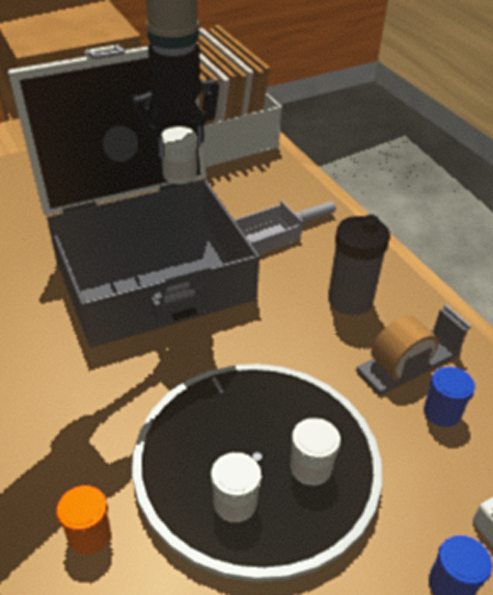

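View pics/sc2.png

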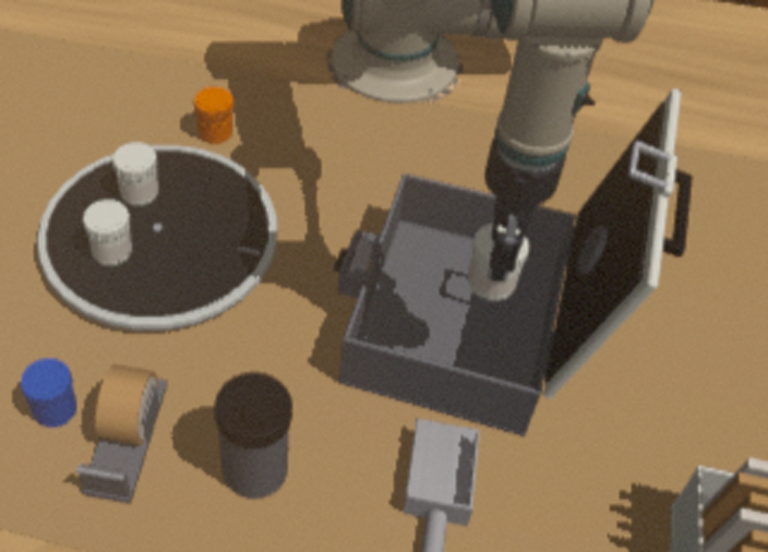

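Request:
arm_command(
  targets=[
    {"dp": [0, 0.001, -0.016], "turn": [-8, 0, 0], "grip": -1},
    {"dp": [0, 0, 0], "turn": [-8.5, 0, 0], "grip": -1},
    {"dp": [0, 0, 0], "turn": [-8.5, 0, 0], "grip": -1},
    {"dp": [0, 0, 0], "turn": [-8.5, 0, 0], "grip": -1},
    {"dp": [0, 0, 0], "turn": [-8.5, 0, 0], "grip": -1},
    {"dp": [0, 0, 0], "turn": [-8.5, 0, 0], "grip": -1},
    {"dp": [0, 0, 0], "turn": [-8.5, 0, 0], "grip": -1},
    {"dp": [0, 0, 0], "turn": [-8.5, 0, 0], "grip": -1},
  ],
)

```text
clock: 4.65
position: [0.589, 0.2182, 0.3951]
ee_rot: [0.694, 0.136, 0.694, -0.137]
contact_force: [-0.7, 0.4, -2.0]
width: 0.059
```

Request:
arm_command(
  targets=[
    {"dp": [0, 0, 0], "turn": [-8.5, 0, 0], "grip": -1},
    {"dp": [0, 0, 0], "turn": [-8.5, 0, 0], "grip": -1},
    {"dp": [0, 0, 0], "turn": [-8.5, 0, 0], "grip": -1},
    {"dp": [0, 0, 0], "turn": [-8.5, 0, 0], "grip": -1},
    {"dp": [0.03, 0, 0], "turn": [0, 0, 0], "grip": -1},
    {"dp": [0.03, 0, 0], "turn": [0, 0, 0], "grip": -1},
    {"dp": [0.03, 0, 0], "turn": [0, 0, 0], "grip": -1},
    {"dp": [0, 0, 0], "turn": [0, 0, 0], "grip": -1},
  ],
)

```text
clock: 5.45
position: [0.5874, 0.2179, 0.3007]
ee_rot: [0.7, -0.071, 0.707, 0.069]
contact_force: [-1.1, -1.1, -1.3]
width: 0.0587
```

```bash
python3 - <<'E'
from h import *
s=manip.get_state();print(s['clock'],s['position'],s['qpos'],s['contact_force'],s['width'])
shot('side','s3',(190,0,480,350),1.7)
shot('wrist','w3')
E
```

```text
5.45 [0.58738981 0.21789471 0.30068028] [ 2.44414971e-01  4.25041305e-01  1.54324095e+00 -6.95421666e-04
  1.18320544e+00 -1.52496220e+00] [-1.07741214 -1.09115487 -1.30829892] 0.05873196329172857
```

View pics/s3.png

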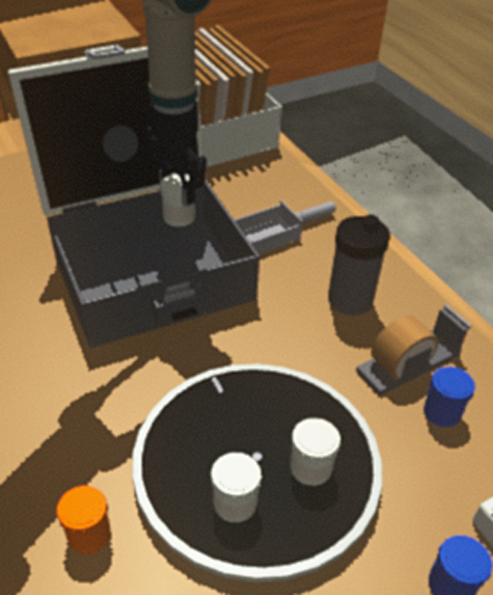

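View pics/w3.png

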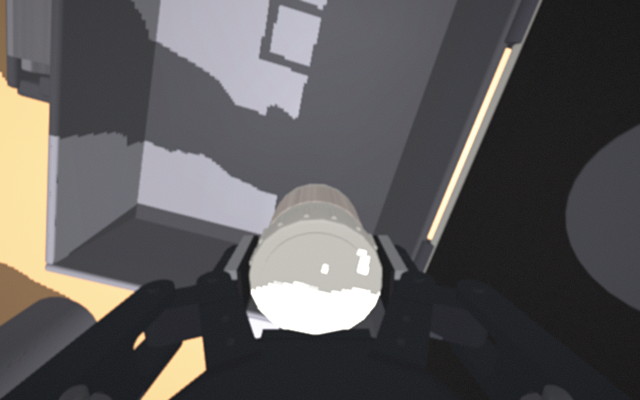

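```bash
python3 - <<'E'
from h import *
for p in [(48,267),(50,50),(428,245),(510,45)]: print(cast('wrist',*p,.1))
E
```

```text
[0.65524487 0.04843711 0.1       ]
[0.51788492 0.056653   0.1       ]
[0.58885873 0.29451872 0.1       ]
[0.46578511 0.30193359 0.1       ]
```

Request:
arm_command(
  targets=[
    {"dp": [0.03, 0, 0], "turn": [0, 0, 0], "grip": -1},
    {"dp": [0.03, 0, 0], "turn": [0, 0, 0], "grip": -1},
    {"dp": [0.01, 0, 0], "turn": [0, 0, 0], "grip": -1},
    {"dp": [0.004, 0, 0], "turn": [0, 0, 0], "grip": -1},
    {"dp": [0.002, 0, 0], "turn": [0, 0, 0], "grip": -1},
    {"dp": [0, 0, 0], "turn": [0, 0, 0], "grip": -1},
  ],
)

```text
clock: 6.15
position: [0.5898, 0.2201, 0.2303]
ee_rot: [0.705, -0.071, 0.703, 0.071]
contact_force: [-0.1, 0.8, -1.5]
width: 0.0585
```

Request:
arm_command(
  targets=[
    {"dp": [0.002, 0, 0], "turn": [0, 0, 0], "grip": -1},
    {"dp": [0.002, 0, 0], "turn": [0, 0, 0], "grip": -1},
  ],
)

```text
clock: 6.35
position: [0.5893, 0.2201, 0.2257]
ee_rot: [0.704, -0.071, 0.703, 0.071]
contact_force: [0.2, 0.3, -1.0]
width: 0.0589
```

Request:
arm_command(
  targets=[
    {"dp": [0.002, 0, 0], "turn": [0, 0, 0], "grip": -1},
    {"dp": [0.0, 0, 0], "turn": [0, 0, 0], "grip": -1},
  ],
)

```text
clock: 6.55
position: [0.5889, 0.22, 0.2225]
ee_rot: [0.703, -0.071, 0.704, 0.071]
contact_force: [0.6, -0.0, -2.0]
width: 0.0593
```

Request:
arm_command(
  targets=[
    {"dp": [0.002, 0, 0], "turn": [0, 0, 0], "grip": -1},
    {"dp": [0.002, 0, 0], "turn": [0, 0, 0], "grip": -1},
    {"dp": [0.0, 0, 0], "turn": [0, 0, 0], "grip": -1},
  ],
)

```text
clock: 6.85
position: [0.5891, 0.22, 0.2212]
ee_rot: [0.704, -0.071, 0.703, 0.071]
contact_force: [-3.5, -1.4, 12.5]
width: 0.0588
```

Request:
arm_command(
  targets=[
    {"dp": [-0.001, 0, 0], "turn": [0, 0, 0], "grip": 0.5},
    {"dp": [0, 0, 0], "turn": [0, 0, 0], "grip": 0.6},
    {"dp": [0, 0, 0], "turn": [0, 0, 0], "grip": 0.65},
    {"dp": [0, 0, 0], "turn": [0, 0, 0], "grip": 0.65},
  ],
)

```text
clock: 7.25
position: [0.589, 0.22, 0.2194]
ee_rot: [0.703, -0.071, 0.704, 0.071]
contact_force: [-0.5, -0.2, 0.5]
width: 0.0705
```

Request:
arm_command(
  targets=[
    {"dp": [-0.01, 0, 0], "turn": [0, 0, 0], "grip": 0.65},
    {"dp": [-0.03, 0, 0], "turn": [0, 0, 0], "grip": 0.65},
    {"dp": [-0.04, 0, 0], "turn": [0, 0, 0], "grip": 0.65},
    {"dp": [-0.045, 0, 0], "turn": [0, 0, 0], "grip": 1},
    {"dp": [-0.04, 0, 0], "turn": [0, 0, 0], "grip": 1},
  ],
)

```text
clock: 7.75
position: [0.5889, 0.22, 0.3875]
ee_rot: [0.704, -0.071, 0.703, 0.071]
contact_force: [0.8, -0.1, -0.8]
width: 0.0857
```

```bash
python3 - <<'E'
from h import *
s=manip.get_state();print(s['clock'],s['position'],Rt(s['ee_rot']).round(3),s['contact_force'],s['width'])
shot('side','s4',(190,0,480,350),1.7)
shot('wrist','w4')
E
```

```text
7.75 [0.58889679 0.2199962  0.3874867 ] [[ 0.002 -0.199  0.98 ]
 [ 0.     0.98   0.199]
 [-1.     0.     0.002]] [ 0.81213258 -0.10654514 -0.83718768] 0.08570068807161896
```

View pics/s4.png

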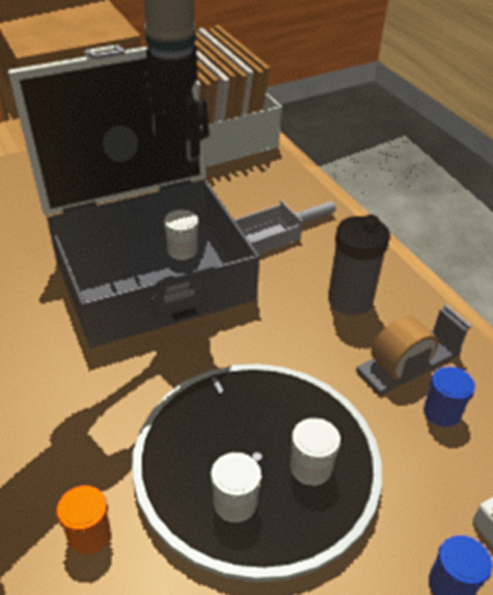

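View pics/w4.png

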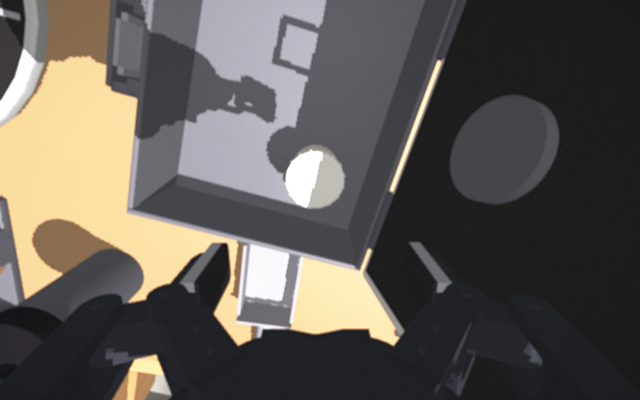

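Request:
arm_command(
  targets=[
    {"dp": [0, -0.042, -0.0124], "turn": [0, 0, 0], "grip": 1},
    {"dp": [0, -0.042, -0.0124], "turn": [0, 0, 0], "grip": 1},
    {"dp": [0, -0.042, -0.0124], "turn": [0, 0, 0], "grip": 1},
    {"dp": [0, -0.042, -0.0124], "turn": [0, 0, 0], "grip": 1},
    {"dp": [0, -0.042, -0.0124], "turn": [0, 0, 0], "grip": 1},
    {"dp": [0, -0.042, -0.0124], "turn": [0, 0, 0], "grip": 1},
    {"dp": [0, -0.042, -0.0124], "turn": [0, 0, 0], "grip": 1},
    {"dp": [0, -0.042, -0.0124], "turn": [0, 0, 0], "grip": 1},
  ],
)

```text
clock: 8.65
position: [0.5582, -0.1307, 0.3847]
ee_rot: [0.704, -0.071, 0.704, 0.071]
contact_force: [0.1, 0.1, -0.5]
width: 0.0851
```

Request:
arm_command(
  targets=[
    {"dp": [0, -0.042, -0.0124], "turn": [0, 0, 0], "grip": 1},
    {"dp": [0, -0.042, -0.0124], "turn": [0, 0, 0], "grip": 1},
    {"dp": [0, -0.042, -0.0124], "turn": [0, 0, 0], "grip": 1},
    {"dp": [0, -0.042, -0.0124], "turn": [0, 0, 0], "grip": 1},
    {"dp": [0, 0, 0], "turn": [0, 0, 0], "grip": 1},
    {"dp": [0, 0, 0], "turn": [0, 0, 0], "grip": 1},
  ],
)

```text
clock: 9.25
position: [0.5433, -0.3044, 0.3841]
ee_rot: [0.703, -0.07, 0.704, 0.071]
contact_force: [0.7, -0.2, 1.8]
width: 0.0855
```

```bash
python3 - <<'E'
from h import *
s=manip.get_state();print(s['clock'],s['position'],Rt(s['ee_rot']).round(3),s['contact_force'],s['width'],s['qpos'])
shot('side','s5',(190,0,480,350),1.7)
shot('wrist','w5')
E
```

```text
9.25 [ 0.54328454 -0.30439255  0.38412366] [[-0.001 -0.197  0.98 ]
 [ 0.001  0.98   0.197]
 [-1.     0.002 -0.   ]] [ 0.68833265 -0.16577181  1.77856005] 0.08551927786379623 [-6.22599131e-01  3.59343993e-01  1.43199418e+00  7.37611474e-04
  1.35170025e+00 -2.39200651e+00]
```

View pics/s5.png

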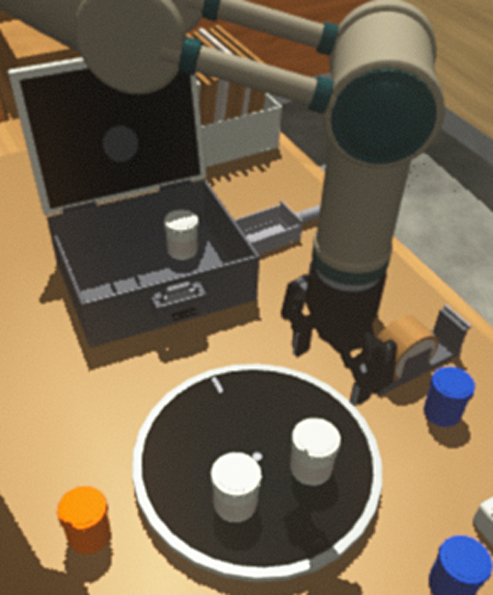

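View pics/w5.png

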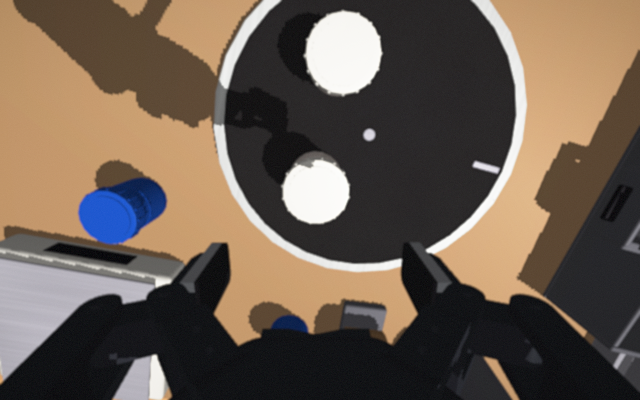

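```bash
python3 - <<'E'
from h import *
print(cast('wrist',316,192,.104),cast('wrist',343,53,.104),cast('side',375.9,258.8,.104))
E
```

```text
[ 0.54284394 -0.30156815  0.104     ] [ 0.4276275  -0.30353435  0.104     ] [ 0.53941174 -0.30940324  0.104     ]
```

Request:
arm_command(
  targets=[
    {"dp": [0.035, 0.002, 0], "turn": [0, 0, 0], "grip": 1},
    {"dp": [0.035, 0, 0], "turn": [0, 0, 0], "grip": 1},
    {"dp": [0.035, 0, 0], "turn": [0, 0, 0], "grip": 1},
    {"dp": [0.022, 0, 0], "turn": [0, 0, 0], "grip": 1},
    {"dp": [0.01, 0, 0], "turn": [0, 0, 0], "grip": 1},
    {"dp": [0, 0, 0], "turn": [0, 0, 0], "grip": 0.5},
    {"dp": [0, 0, 0], "turn": [0, 0, 0], "grip": 0},
    {"dp": [0, 0, 0], "turn": [0, 0, 0], "grip": -1},
  ],
  grip_force=40,
)

```text
clock: 10.15
position: [0.544, -0.3016, 0.2494]
ee_rot: [0.704, -0.072, 0.703, 0.07]
contact_force: [0.4, -0.5, -1.6]
width: 0.0587
```

Request:
arm_command(
  targets=[
    {"dp": [0, 0, 0], "turn": [0, 0, 0], "grip": -1},
    {"dp": [0, 0, 0], "turn": [0, 0, 0], "grip": -1},
    {"dp": [0, 0, 0], "turn": [0, 0, 0], "grip": -1},
  ],
)

```text
clock: 10.45
position: [0.5438, -0.3019, 0.2493]
ee_rot: [0.704, -0.071, 0.703, 0.07]
contact_force: [0.6, 1.5, 5.8]
width: 0.0587
```

Request:
arm_command(
  targets=[
    {"dp": [-0.01, 0, 0], "turn": [0, 0, 0], "grip": -1},
    {"dp": [-0.03, 0, 0], "turn": [0, 0, 0], "grip": -1},
    {"dp": [-0.04, 0, 0], "turn": [0, 0, 0], "grip": -1},
    {"dp": [-0.04, 0, 0], "turn": [0, 0, 0], "grip": -1},
    {"dp": [-0.02, 0.02, 0.006], "turn": [0, 0, 0], "grip": -1},
    {"dp": [0, 0.0406, 0.0121], "turn": [0, 0, 0], "grip": -1},
    {"dp": [0, 0.0406, 0.0121], "turn": [0, 0, 0], "grip": -1},
    {"dp": [0, 0.0406, 0.0121], "turn": [0, 0, 0], "grip": -1},
  ],
)

```text
clock: 11.25
position: [0.5559, -0.153, 0.3879]
ee_rot: [0.703, -0.07, 0.704, 0.071]
contact_force: [1.1, 0.1, -1.3]
width: 0.0587
```

Request:
arm_command(
  targets=[
    {"dp": [0, 0.0406, 0.0121], "turn": [0, 0, 0], "grip": -1},
    {"dp": [0, 0.0406, 0.0121], "turn": [0, 0, 0], "grip": -1},
    {"dp": [0, 0.0406, 0.0121], "turn": [0, 0, 0], "grip": -1},
    {"dp": [0, 0.0406, 0.0121], "turn": [0, 0, 0], "grip": -1},
    {"dp": [0, 0.0406, 0.0121], "turn": [0, 0, 0], "grip": -1},
    {"dp": [0, 0.0406, 0.0121], "turn": [0, 0, 0], "grip": -1},
    {"dp": [0, 0.02, 0.006], "turn": [0, 0, 0], "grip": -1},
    {"dp": [0, 0, 0], "turn": [0, 0, 0], "grip": -1},
  ],
)

```text
clock: 12.05
position: [0.5805, 0.1226, 0.3875]
ee_rot: [0.703, -0.072, 0.704, 0.073]
contact_force: [-0.8, -0.2, -2.0]
width: 0.0586
```

```bash
python3 - <<'E'
from h import *
s=manip.get_state();print(s['clock'],s['position'],s['contact_force'],s['width'])
shot('side','s6',(190,0,480,350),1.7)
shot('scene','sc6',(210,100,530,330),2.4)
E
```

```text
12.05 [0.58052579 0.12260894 0.38747124] [-0.81048136 -0.21154464 -1.96325228] 0.05856939391401594
```

View pics/s6.png

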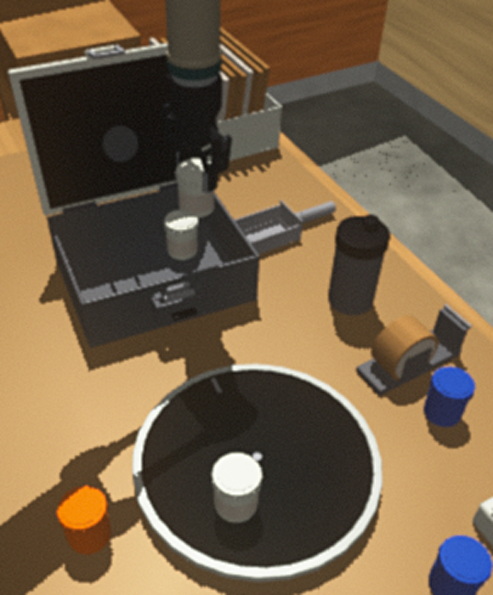

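View pics/sc6.png

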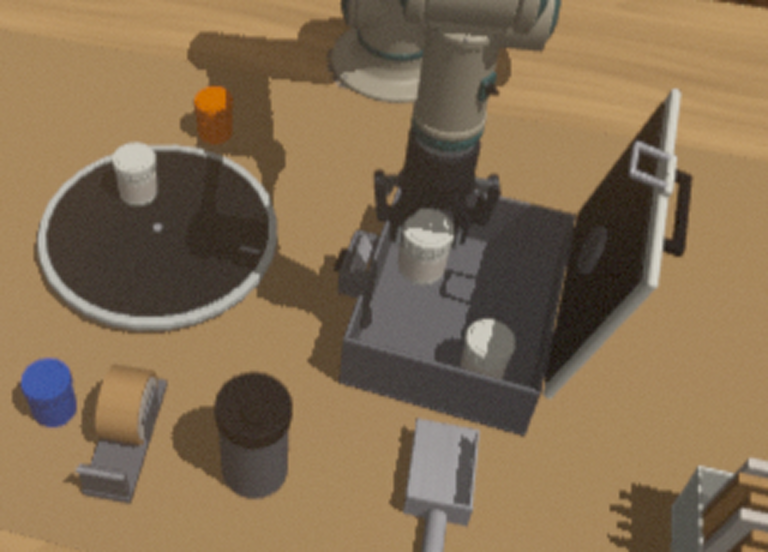

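Request:
arm_command(
  targets=[
    {"dp": [0.04, 0, 0], "turn": [0, 0, 0], "grip": -1},
    {"dp": [0.04, 0, 0], "turn": [0, 0, 0], "grip": -1},
    {"dp": [0.04, 0, 0], "turn": [0, 0, 0], "grip": -1},
    {"dp": [0.03, 0, 0], "turn": [0, 0, 0], "grip": -1},
    {"dp": [0.008, 0, 0], "turn": [0, 0, 0], "grip": -1},
    {"dp": [0.002, 0, 0], "turn": [0, 0, 0], "grip": -1},
    {"dp": [0.0, 0, 0], "turn": [0, 0, 0], "grip": -1},
  ],
)

```text
clock: 12.85
position: [0.5818, 0.1192, 0.229]
ee_rot: [0.704, -0.071, 0.703, 0.07]
contact_force: [-0.1, -0.9, -1.1]
width: 0.0589
```

Request:
arm_command(
  targets=[
    {"dp": [0.003, 0, 0], "turn": [0, 0, 0], "grip": -1},
    {"dp": [0.002, 0, 0], "turn": [0, 0, 0], "grip": -1},
    {"dp": [0.0, 0, 0], "turn": [0, 0, 0], "grip": -1},
  ],
)

```text
clock: 13.15
position: [0.581, 0.1198, 0.2234]
ee_rot: [0.704, -0.071, 0.703, 0.071]
contact_force: [0.4, 0.7, -2.4]
width: 0.0587
```

Request:
arm_command(
  targets=[
    {"dp": [0.002, 0, 0], "turn": [0, 0, 0], "grip": -1},
    {"dp": [0.0, 0, 0], "turn": [0, 0, 0], "grip": -1},
  ],
)

```text
clock: 13.35
position: [0.5812, 0.1198, 0.2232]
ee_rot: [0.704, -0.071, 0.703, 0.071]
contact_force: [-3.9, -0.6, 10.5]
width: 0.0584
```

Request:
arm_command(
  targets=[
    {"dp": [-0.001, 0, 0], "turn": [0, 0, 0], "grip": 0.5},
    {"dp": [0, 0, 0], "turn": [0, 0, 0], "grip": 0.65},
    {"dp": [0, 0, 0], "turn": [0, 0, 0], "grip": 0.65},
    {"dp": [0, 0, 0], "turn": [0, 0, 0], "grip": 0.65},
    {"dp": [-0.01, 0, 0], "turn": [0, 0, 0], "grip": 0.65},
    {"dp": [-0.03, 0, 0], "turn": [0, 0, 0], "grip": 0.65},
    {"dp": [-0.04, 0, 0], "turn": [0, 0, 0], "grip": 0.65},
    {"dp": [-0.04, 0, 0], "turn": [0, 0, 0], "grip": 1},
  ],
)

```text
clock: 14.15
position: [0.5808, 0.1197, 0.3432]
ee_rot: [0.703, -0.071, 0.704, 0.071]
contact_force: [0.7, 0.2, -0.7]
width: 0.0827
```

Request:
arm_command(
  targets=[
    {"dp": [-0.03, -0.01, -0.007], "turn": [0, 0, 0], "grip": 1},
    {"dp": [-0.01, -0.036, -0.022], "turn": [0, 0, 0], "grip": 1},
    {"dp": [0, -0.036, -0.022], "turn": [0, 0, 0], "grip": 1},
    {"dp": [0, -0.036, -0.022], "turn": [0, 0, 0], "grip": 1},
    {"dp": [0, -0.036, -0.022], "turn": [0, 0, 0], "grip": 1},
    {"dp": [0, -0.036, -0.022], "turn": [0, 0, 0], "grip": 1},
    {"dp": [0, -0.036, -0.022], "turn": [0, 0, 0], "grip": 1},
    {"dp": [0, -0.036, -0.022], "turn": [0, 0, 0], "grip": 1},
  ],
)

```text
clock: 14.95
position: [0.4745, -0.1705, 0.3825]
ee_rot: [0.704, -0.071, 0.703, 0.071]
contact_force: [-0.1, 0.9, -0.6]
width: 0.0855
```

Request:
arm_command(
  targets=[
    {"dp": [0, -0.036, -0.022], "turn": [0, 0, 0], "grip": 1},
    {"dp": [0, -0.036, -0.022], "turn": [0, 0, 0], "grip": 1},
    {"dp": [0, -0.036, -0.022], "turn": [0, 0, 0], "grip": 1},
    {"dp": [0, -0.016, -0.007], "turn": [0, 0, 0], "grip": 1},
    {"dp": [0, 0, 0], "turn": [0, 0, 0], "grip": 1},
  ],
)

```text
clock: 15.45
position: [0.4282, -0.3072, 0.3821]
ee_rot: [0.704, -0.07, 0.703, 0.069]
contact_force: [-0.2, -0.9, -0.6]
width: 0.0854
```

```bash
python3 - <<'E'
from h import *
s=manip.get_state();print(s['clock'],s['position'],s['contact_force'],s['width'],s['qpos'])
shot('side','s7',(190,0,480,350),1.7)
shot('wrist','w7')
E
```

```text
15.45 [ 0.42817116 -0.30721155  0.38206227] [-0.17263618 -0.94359664 -0.59966302] 0.08544852661449771 [-7.54396470e-01  2.17727381e-01  1.64353184e+00 -1.52154374e-04
  1.27923059e+00 -2.52240713e+00]
```

View pics/s7.png

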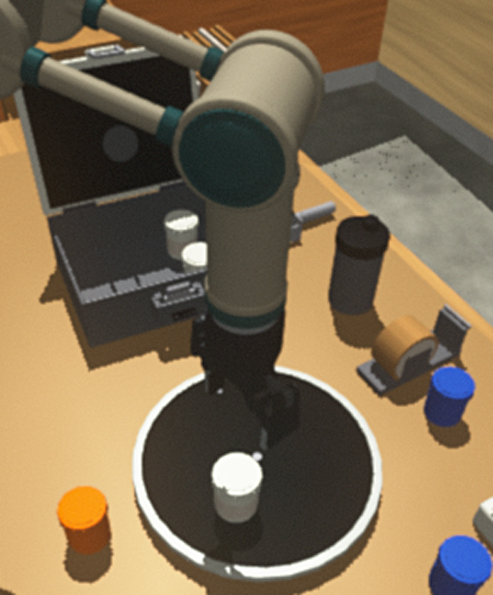

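View pics/w7.png

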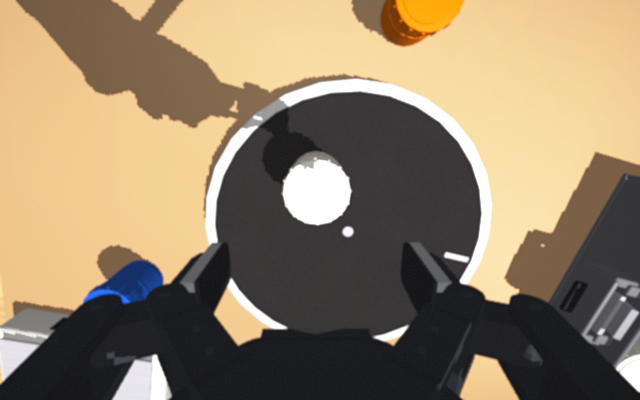

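Request:
arm_command(
  targets=[
    {"dp": [0.035, 0.002, 0], "turn": [0, 0, 0], "grip": 1},
    {"dp": [0.035, 0, 0], "turn": [0, 0, 0], "grip": 1},
    {"dp": [0.035, 0, 0], "turn": [0, 0, 0], "grip": 1},
    {"dp": [0.02, 0, 0], "turn": [0, 0, 0], "grip": 1},
    {"dp": [0.01, 0, 0], "turn": [0, 0, 0], "grip": 1},
    {"dp": [0, 0, 0], "turn": [0, 0, 0], "grip": 0.5},
    {"dp": [0, 0, 0], "turn": [0, 0, 0], "grip": 0},
    {"dp": [0, 0, 0], "turn": [0, 0, 0], "grip": -1},
  ],
  grip_force=40,
)

```text
clock: 16.35
position: [0.4288, -0.3032, 0.2481]
ee_rot: [0.704, -0.072, 0.703, 0.07]
contact_force: [0.4, 0.2, -1.7]
width: 0.059
```

Request:
arm_command(
  targets=[
    {"dp": [0, 0, 0], "turn": [0, 0, 0], "grip": -1},
    {"dp": [0, 0, 0], "turn": [0, 0, 0], "grip": -1},
    {"dp": [0, 0, 0], "turn": [0, 0, 0], "grip": -1},
  ],
)

```text
clock: 16.65
position: [0.4287, -0.3034, 0.248]
ee_rot: [0.704, -0.071, 0.703, 0.07]
contact_force: [0.7, 1.1, 6.4]
width: 0.0588
```

Request:
arm_command(
  targets=[
    {"dp": [-0.01, 0, 0], "turn": [0, 0, 0], "grip": -1},
    {"dp": [-0.03, 0, 0], "turn": [0, 0, 0], "grip": -1},
    {"dp": [-0.04, 0, 0], "turn": [0, 0, 0], "grip": -1},
    {"dp": [-0.04, 0, 0], "turn": [0, 0, 0], "grip": -1},
    {"dp": [-0.02, 0.02, 0.005], "turn": [0, 0, 0], "grip": -1},
    {"dp": [0, 0.042, 0.0103], "turn": [0, 0, 0], "grip": -1},
    {"dp": [0, 0.042, 0.0103], "turn": [0, 0, 0], "grip": -1},
    {"dp": [0, 0.042, 0.0103], "turn": [0, 0, 0], "grip": -1},
  ],
)

```text
clock: 17.45
position: [0.4336, -0.1516, 0.3871]
ee_rot: [0.704, -0.07, 0.704, 0.07]
contact_force: [1.0, 0.6, -1.4]
width: 0.0586
```

Request:
arm_command(
  targets=[
    {"dp": [0, 0.042, 0.0103], "turn": [0, 0, 0], "grip": -1},
    {"dp": [0, 0.042, 0.0103], "turn": [0, 0, 0], "grip": -1},
    {"dp": [0, 0.042, 0.0103], "turn": [0, 0, 0], "grip": -1},
    {"dp": [0, 0.042, 0.0103], "turn": [0, 0, 0], "grip": -1},
    {"dp": [0, 0.042, 0.0103], "turn": [0, 0, 0], "grip": -1},
    {"dp": [0, 0.042, 0.0103], "turn": [0, 0, 0], "grip": -1},
    {"dp": [0, 0.022, 0.006], "turn": [0, 0, 0], "grip": -1},
    {"dp": [0, 0, 0], "turn": [0, 0, 0], "grip": -1},
  ],
)

```text
clock: 18.25
position: [0.4457, 0.1315, 0.3869]
ee_rot: [0.703, -0.072, 0.703, 0.073]
contact_force: [0.9, -1.4, -1.5]
width: 0.0587
```

```bash
python3 - <<'E'
from h import *
s=manip.get_state();print(s['clock'],s['position'],s['contact_force'],s['width'])
shot('side','s8',(190,0,480,350),1.7)
shot('scene','sc8',(210,100,530,330),2.4)
E
```

```text
18.25 [0.44568856 0.13145338 0.38687788] [ 0.93040228 -1.419994   -1.49584194] 0.05874238552423276
```

View pics/s8.png

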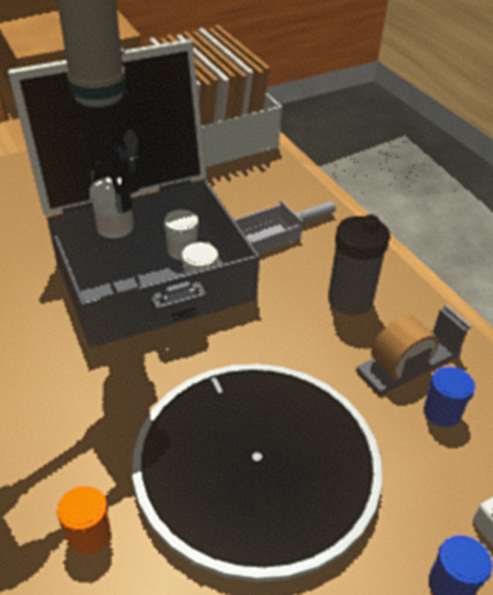

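View pics/sc8.png

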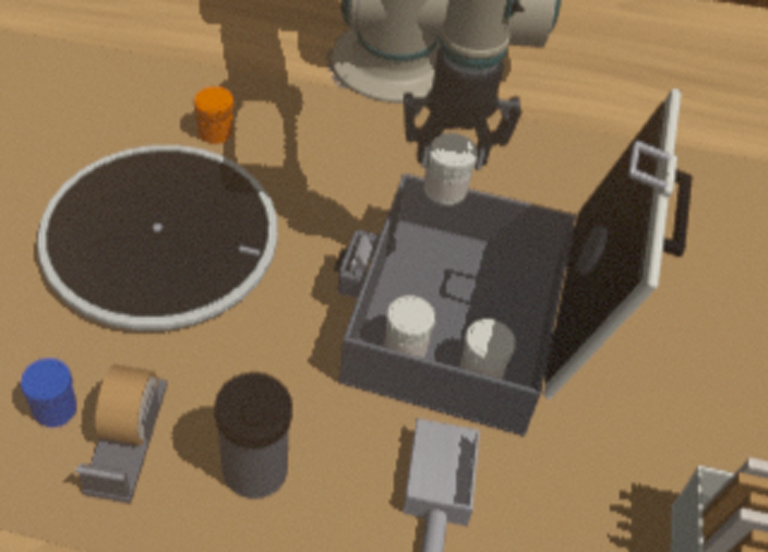

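Both earlier tubs stand upright in the case and the platter is empty. Now I lower the third.

Request:
arm_command(
  targets=[
    {"dp": [0.04, 0, 0], "turn": [0, 0, 0], "grip": -1},
    {"dp": [0.04, 0, 0], "turn": [0, 0, 0], "grip": -1},
    {"dp": [0.04, 0, 0], "turn": [0, 0, 0], "grip": -1},
    {"dp": [0.03, 0, 0], "turn": [0, 0, 0], "grip": -1},
    {"dp": [0.008, 0, 0], "turn": [0, 0, 0], "grip": -1},
    {"dp": [0.003, 0, 0], "turn": [0, 0, 0], "grip": -1},
    {"dp": [0.002, 0, 0], "turn": [0, 0, 0], "grip": -1},
    {"dp": [0.0, 0, 0], "turn": [0, 0, 0], "grip": -1},
  ],
)

```text
clock: 19.15
position: [0.4469, 0.1289, 0.225]
ee_rot: [0.705, -0.071, 0.703, 0.071]
contact_force: [1.1, -0.2, -1.2]
width: 0.0588
```

Request:
arm_command(
  targets=[
    {"dp": [0.002, 0, 0], "turn": [0, 0, 0], "grip": -1},
    {"dp": [0.0, 0, 0], "turn": [0, 0, 0], "grip": -1},
  ],
)

```text
clock: 19.35
position: [0.4463, 0.1291, 0.2224]
ee_rot: [0.704, -0.071, 0.703, 0.071]
contact_force: [0.5, 0.8, -0.9]
width: 0.059
```

Request:
arm_command(
  targets=[
    {"dp": [0.002, 0, 0], "turn": [0, 0, 0], "grip": -1},
    {"dp": [0.0, 0, 0], "turn": [0, 0, 0], "grip": -1},
  ],
)

```text
clock: 19.55
position: [0.4464, 0.1291, 0.2219]
ee_rot: [0.704, -0.071, 0.703, 0.071]
contact_force: [-3.0, -0.1, 15.2]
width: 0.0582
```

Request:
arm_command(
  targets=[
    {"dp": [-0.001, 0, 0], "turn": [0, 0, 0], "grip": 0.5},
    {"dp": [0, 0, 0], "turn": [0, 0, 0], "grip": 0.65},
    {"dp": [0, 0, 0], "turn": [0, 0, 0], "grip": 0.65},
    {"dp": [0, 0, 0], "turn": [0, 0, 0], "grip": 0.65},
    {"dp": [-0.01, 0, 0], "turn": [0, 0, 0], "grip": 0.65},
    {"dp": [-0.03, 0, 0], "turn": [0, 0, 0], "grip": 0.65},
    {"dp": [-0.04, 0, 0], "turn": [0, 0, 0], "grip": 0.65},
    {"dp": [-0.04, 0, 0], "turn": [0, 0, 0], "grip": 0.65},
  ],
)

```text
clock: 20.35
position: [0.4458, 0.129, 0.3423]
ee_rot: [0.703, -0.071, 0.704, 0.071]
contact_force: [1.6, 0.3, -0.8]
width: 0.0702
```

Request:
arm_command(
  targets=[
    {"dp": [-0.04, 0, 0], "turn": [0, 0, 0], "grip": 0},
    {"dp": [-0.04, 0, 0], "turn": [0, 0, 0], "grip": -1},
    {"dp": [-0.04, 0, 0], "turn": [0, 0, 0], "grip": -1},
    {"dp": [-0.04, 0, 0], "turn": [0, 0, 0], "grip": -1},
    {"dp": [-0.04, 0, 0], "turn": [0, 0, 0], "grip": -1},
    {"dp": [-0.015, 0, 0], "turn": [0, 0, 0], "grip": -1},
    {"dp": [0, 0, 0], "turn": [0, 0, 0], "grip": -1},
  ],
)

```text
clock: 21.05
position: [0.4458, 0.129, 0.5589]
ee_rot: [0.706, -0.071, 0.701, 0.071]
contact_force: [-0.2, 0.1, -0.5]
width: 0.0001
```

```bash
python3 - <<'E'
from h import *
s=manip.get_state();print(s['clock'],s['position'],s['contact_force'],s['width'])
shot('side','s9')
shot('scene','sc9',(210,60,530,290),2.4)
E
```

```text
21.05 [0.44584383 0.1290497  0.55893431] [-0.20809368  0.08374853 -0.51413791] 0.000129025592968358
```

View pics/s9.png

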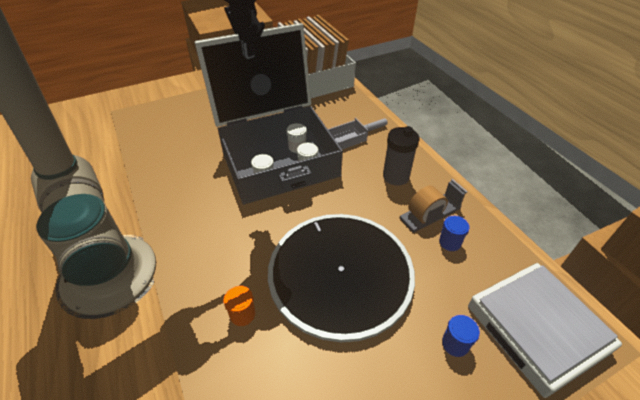

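View pics/sc9.png

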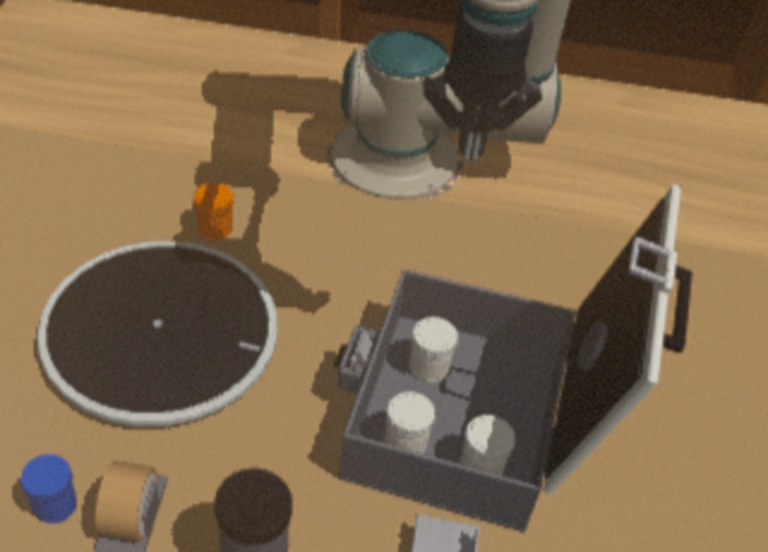

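```bash
python3 - <<'E'
from h import *
print(tri([('scene',492.5,138.5),('side',196,40)]))
print(proj('scene',[.376,.349,.339]),proj('side',[.376,.349,.339]))
print(proj('scene',[.526,.34,.339]))
E
```

```text
[0.38150513 0.36942476 0.33481835]
[485.58876844 134.56343993] [195.89981616  42.35721252]
[481.292772   171.22883531]
```

Request:
arm_command(
  targets=[
    {"dp": [0, 0.0375, 0.006], "turn": [0, 0, 0], "grip": -1},
    {"dp": [0, 0.0375, 0.006], "turn": [0, 0, 0], "grip": -1},
    {"dp": [0, 0.0375, 0.006], "turn": [0, 0, 0], "grip": -1},
    {"dp": [0, 0.0375, 0.006], "turn": [0, 0, 0], "grip": -1},
    {"dp": [0, 0.0375, 0.006], "turn": [0, 0, 0], "grip": -1},
    {"dp": [0, 0.0375, 0.006], "turn": [0, 0, 0], "grip": -1},
    {"dp": [0, 0.0375, 0.006], "turn": [0, 0, 0], "grip": -1},
    {"dp": [0, 0.0375, 0.006], "turn": [0, 0, 0], "grip": -1},
  ],
)

```text
clock: 21.95
position: [0.4329, 0.4342, 0.5533]
ee_rot: [0.702, -0.072, 0.705, 0.07]
contact_force: [-0.6, -0.1, -0.0]
width: -0.0
```

Request:
arm_command(
  targets=[
    {"dp": [0, 0, 0], "turn": [0, 0, 0], "grip": -1},
    {"dp": [0, 0, 0], "turn": [0, 0, 0], "grip": -1},
  ],
)

```text
clock: 22.15
position: [0.4332, 0.4332, 0.5532]
ee_rot: [0.702, -0.073, 0.705, 0.07]
contact_force: [0.3, 0.1, 0.3]
width: 0.0003
```

```bash
python3 - <<'E'
from h import *
s=manip.get_state();print(s['clock'],s['position'],s['contact_force'],s['qpos'])
shot('side','s10',(150,0,400,190),3)
shot('scene','sc10',(360,0,580,230),2.5)
E
```

```text
22.15 [0.43320145 0.43324644 0.55315468] [0.33982814 0.07180247 0.27248616] [ 6.72162885e-01  2.97077961e-01  1.11871352e+00 -7.45040118e-04
  1.73083919e+00 -1.10087134e+00]
```

View pics/s10.png

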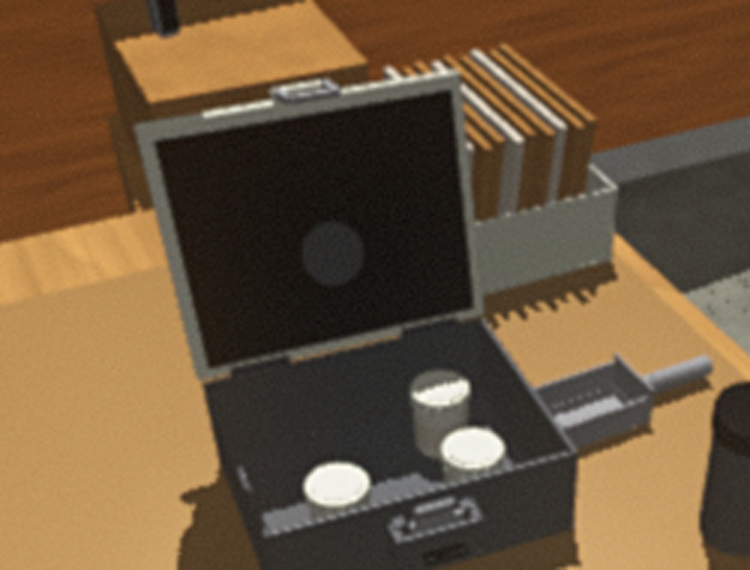

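View pics/sc10.png

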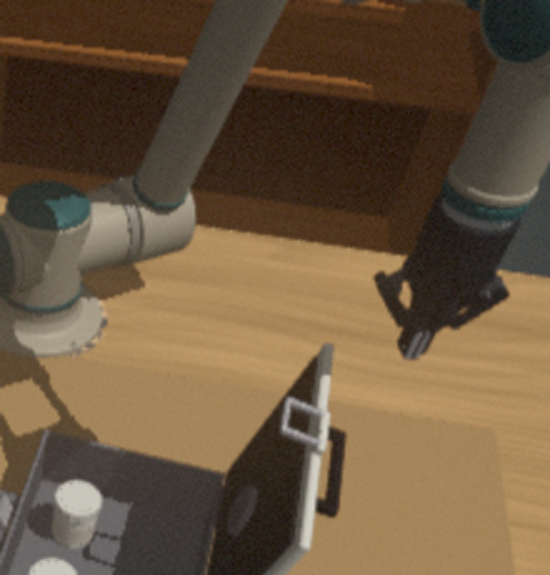

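Request:
arm_command(
  targets=[
    {"dp": [0.035, 0, 0], "turn": [0, 0, 0], "grip": -1},
    {"dp": [0.035, 0, 0], "turn": [0, 0, 0], "grip": -1},
    {"dp": [0, -0.015, -0.003], "turn": [0, 0, 0], "grip": -1},
    {"dp": [0, -0.015, -0.003], "turn": [0, 0, 0], "grip": -1},
    {"dp": [0, -0.01, -0.002], "turn": [0, 0, 0], "grip": -1},
    {"dp": [0, -0.01, -0.002], "turn": [0, 0, 0], "grip": -1},
    {"dp": [0, -0.01, -0.002], "turn": [0, 0, 0], "grip": -1},
    {"dp": [0, -0.01, -0.002], "turn": [0, 0, 0], "grip": -1},
  ],
)

```text
clock: 23.05
position: [0.4336, 0.3606, 0.4873]
ee_rot: [0.705, -0.07, 0.702, 0.072]
contact_force: [-0.7, 2.7, 1.8]
width: -0.0001
```

Request:
arm_command(
  targets=[
    {"dp": [0, -0.008, -0.0016], "turn": [0, 0, 0], "grip": -1},
    {"dp": [0, -0.008, -0.0016], "turn": [0, 0, 0], "grip": -1},
    {"dp": [0, -0.008, -0.0016], "turn": [0, 0, 0], "grip": -1},
  ],
)

```text
clock: 23.35
position: [0.4335, 0.3361, 0.4855]
ee_rot: [0.703, -0.071, 0.704, 0.071]
contact_force: [-0.2, 1.7, 1.6]
width: -0.0001
```

Request:
arm_command(
  targets=[
    {"dp": [0, -0.01, -0.002], "turn": [0, 0, 0], "grip": -1},
    {"dp": [0, -0.01, -0.002], "turn": [0, 0, 0], "grip": -1},
    {"dp": [0, -0.01, -0.002], "turn": [0, 0, 0], "grip": -1},
    {"dp": [0, -0.01, -0.002], "turn": [0, 0, 0], "grip": -1},
    {"dp": [0, -0.01, -0.002], "turn": [0, 0, 0], "grip": -1},
    {"dp": [0, -0.01, -0.002], "turn": [0, 0, 0], "grip": -1},
    {"dp": [0, -0.01, -0.002], "turn": [0, 0, 0], "grip": -1},
  ],
)

```text
clock: 24.05
position: [0.4339, 0.2644, 0.4857]
ee_rot: [0.704, -0.071, 0.703, 0.071]
contact_force: [0.8, 0.4, -0.1]
width: 0.0001
```

```bash
python3 - <<'E'
from h import *
s=manip.get_state();print(s['clock'],s['position'],s['contact_force'])
shot('scene','sc11',(320,40,560,280),2.4)
E
```

```text
24.05 [0.43392835 0.26438195 0.48569685] [ 0.77164935  0.4356909  -0.08695388]
```

View pics/sc11.png

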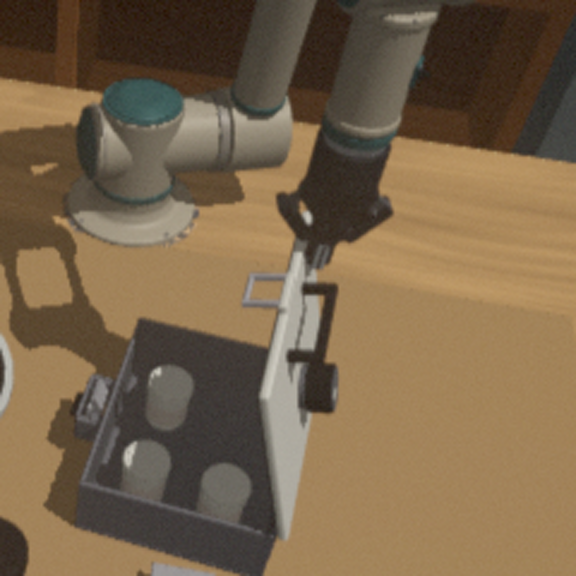

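Request:
arm_command(
  targets=[
    {"dp": [-0.04, 0, 0], "turn": [0, 0, 0], "grip": -1},
    {"dp": [-0.04, 0, 0], "turn": [7.5, 0, 0], "grip": -1},
    {"dp": [0, 0, 0], "turn": [7.5, 0, 0], "grip": -1},
    {"dp": [0, -0.0334, 0.018], "turn": [0, 0, 0], "grip": -1},
    {"dp": [0, -0.0334, 0.018], "turn": [0, 0, 0], "grip": -1},
    {"dp": [0, -0.0334, 0.018], "turn": [0, 0, 0], "grip": -0.2},
    {"dp": [0, -0.0334, 0.018], "turn": [0, 0, 0], "grip": 0},
    {"dp": [0, -0.0334, 0.018], "turn": [0, 0, 0], "grip": 0},
  ],
)

```text
clock: 24.9
position: [0.5138, 0.0914, 0.5659]
ee_rot: [0.707, 0.021, 0.707, -0.022]
contact_force: [-0.4, 0.4, -0.2]
width: 0.0423
```

Request:
arm_command(
  targets=[
    {"dp": [0, 0, 0], "turn": [0, 0, 0], "grip": 0},
    {"dp": [0, 0, 0], "turn": [0, 0, 0], "grip": 0},
    {"dp": [0, 0, 0], "turn": [0, 0, 0], "grip": 0},
    {"dp": [0, 0, 0], "turn": [0, 0, 0], "grip": 0},
    {"dp": [0, 0, 0], "turn": [0, 0, 0], "grip": 0},
    {"dp": [0, 0, 0], "turn": [0, 0, 0], "grip": 0},
    {"dp": [0, 0, 0], "turn": [0, 0, 0], "grip": 0},
    {"dp": [0, 0, 0], "turn": [0, 0, 0], "grip": 0},
  ],
)

```text
clock: 25.7
position: [0.5134, 0.0935, 0.5657]
ee_rot: [0.707, 0.021, 0.707, -0.021]
contact_force: [-0.1, -0.3, -0.7]
width: 0.0426
```

```bash
python3 - <<'E'
from h import *
s=manip.get_state();print(s['clock'],s['position'],Rt(s['ee_rot']).round(3),s['contact_force'],s['width'])
shot('scene','sc12',(320,40,560,280),2.4)
shot('wrist','w12')
E
```

```text
25.7 [0.51337592 0.09345698 0.56573812] [[ 0.     0.061  0.998]
 [-0.     0.998 -0.061]
 [-1.    -0.     0.   ]] [-0.05315569 -0.27614805 -0.69841565] 0.04261828318590269
```

View pics/sc12.png

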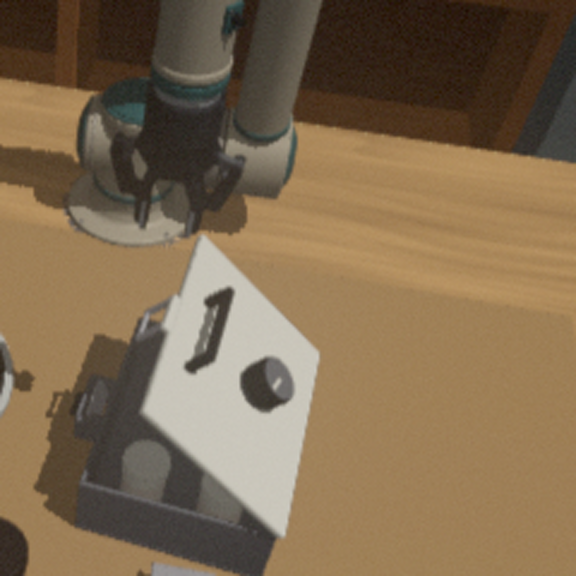

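View pics/w12.png

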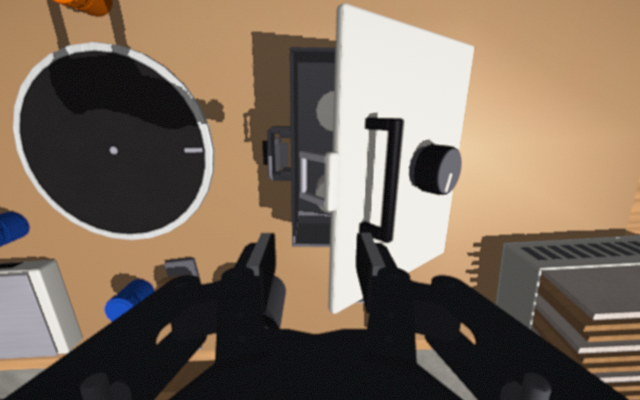

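The lid is sinking, at about 45° now. I'll wait for it to settle.

Request:
arm_command(
  targets=[
    {"dp": [0, 0, 0], "turn": [0, 0, 0], "grip": 0},
    {"dp": [0, 0, 0], "turn": [0, 0, 0], "grip": 0},
    {"dp": [0, 0, 0], "turn": [0, 0, 0], "grip": 0},
    {"dp": [0, 0, 0], "turn": [0, 0, 0], "grip": 0},
    {"dp": [0, 0, 0], "turn": [0, 0, 0], "grip": 0},
    {"dp": [0, 0, 0], "turn": [0, 0, 0], "grip": 0},
    {"dp": [0, 0, 0], "turn": [0, 0, 0], "grip": 0},
    {"dp": [0, 0, 0], "turn": [0, 0, 0], "grip": 0},
  ],
)

```text
clock: 26.6
position: [0.5135, 0.0932, 0.5657]
ee_rot: [0.707, 0.022, 0.707, -0.022]
contact_force: [-0.8, 0.3, -0.4]
width: 0.043
```

Request:
arm_command(
  targets=[
    {"dp": [0, 0, 0], "turn": [0, 0, 0], "grip": 0},
    {"dp": [0, 0, 0], "turn": [0, 0, 0], "grip": 0},
    {"dp": [0, 0, 0], "turn": [0, 0, 0], "grip": 0},
    {"dp": [0, 0, 0], "turn": [0, 0, 0], "grip": 0},
    {"dp": [0, 0, 0], "turn": [0, 0, 0], "grip": 0},
    {"dp": [0, 0, 0], "turn": [0, 0, 0], "grip": 0},
    {"dp": [0, 0, 0], "turn": [0, 0, 0], "grip": 0},
    {"dp": [0, 0, 0], "turn": [0, 0, 0], "grip": 0},
  ],
)

```text
clock: 27.4
position: [0.5135, 0.0932, 0.5657]
ee_rot: [0.707, 0.022, 0.707, -0.022]
contact_force: [-0.8, 0.1, 0.5]
width: 0.0428
```

```bash
python3 - <<'E'
from h import *
s=manip.get_state();print(s['clock'],s['position'])
shot('scene','sc13',(320,40,560,280),2.4)
shot('wrist','w13')
E
```

```text
27.4 [0.51346381 0.09318755 0.56573771]
```

View pics/sc13.png

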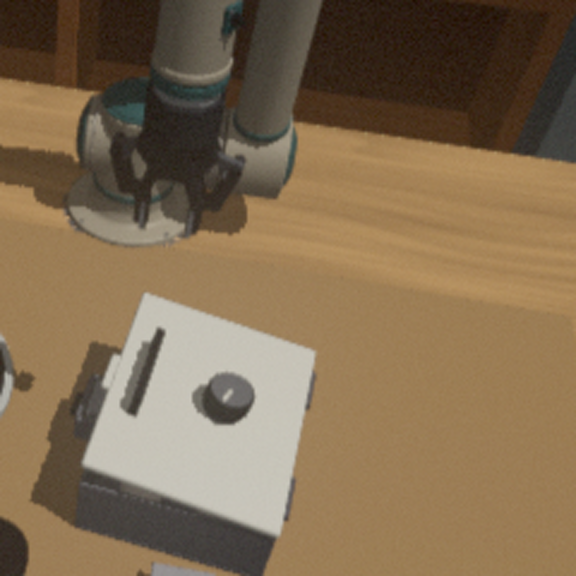

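View pics/w13.png

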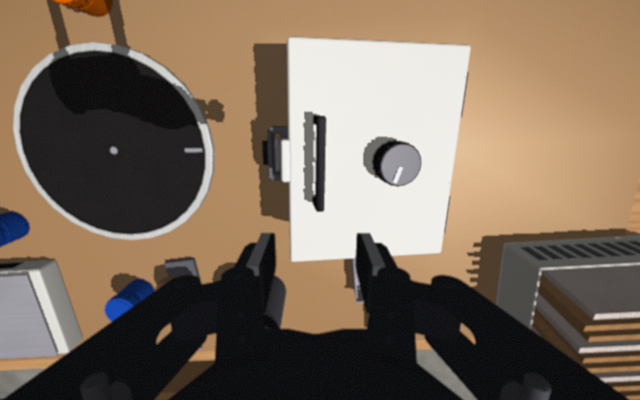

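```bash
python3 - <<'E'
from h import *
print(cast('wrist',321,163,.18),cast('scene',381,195,.18), cast('wrist',399,157,.185))
print(tri([('scene',381,195),('wrist',321,163)]))
for p in [(290,38),(291,260)]: print('edge',cast('wrist',*p,.14))
E
```

```text
[0.50562713 0.10105215 0.18      ] [0.52913126 0.09827386 0.18      ] [0.50317874 0.19571691 0.185     ]
[0.50953475 0.09928203 0.15828425]
edge [0.35589479 0.07204586 0.14      ]
edge [0.65825164 0.04773597 0.14      ]
```

Request:
arm_command(
  targets=[
    {"dp": [0.04, 0.004, 0], "turn": [0, 0, 0], "grip": -1},
    {"dp": [0.04, 0, 0], "turn": [0, 0, 0], "grip": -1},
    {"dp": [0.04, 0, 0], "turn": [0, 0, 0], "grip": -1},
    {"dp": [0.04, 0, 0], "turn": [0, 0, 0], "grip": -1},
    {"dp": [0.03, 0, 0], "turn": [0, 0, 0], "grip": -1},
    {"dp": [0.01, 0, 0], "turn": [0, 0, 0], "grip": -1},
    {"dp": [0, 0, 0], "turn": [0, 0, 0], "grip": -1},
  ],
)

```text
clock: 28.2
position: [0.5136, 0.0972, 0.3647]
ee_rot: [0.706, 0.022, 0.708, -0.022]
contact_force: [0.8, 0.1, -0.4]
width: -0.0002
```

```bash
python3 - <<'E'
from h import *
s=manip.get_state();print(s['clock'],s['position'],s['contact_force'])
shot('scene','sc14',(340,100,500,240),3.5)
shot('side','s14',(190,50,380,220),3.5)
E
```

```text
28.2 [0.51356215 0.09716849 0.36469982] [ 0.76922997  0.08876761 -0.36224933]
```

View pics/sc14.png

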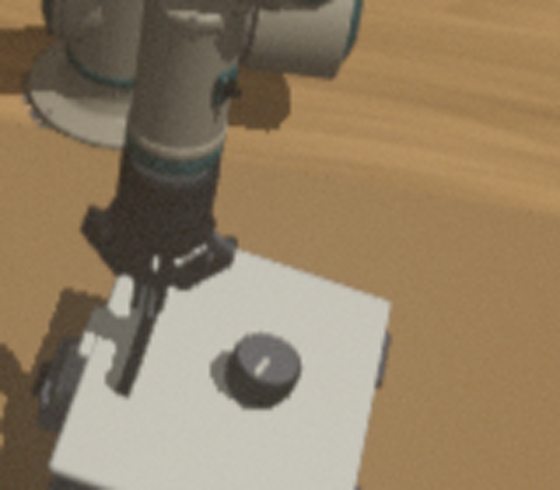

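View pics/s14.png

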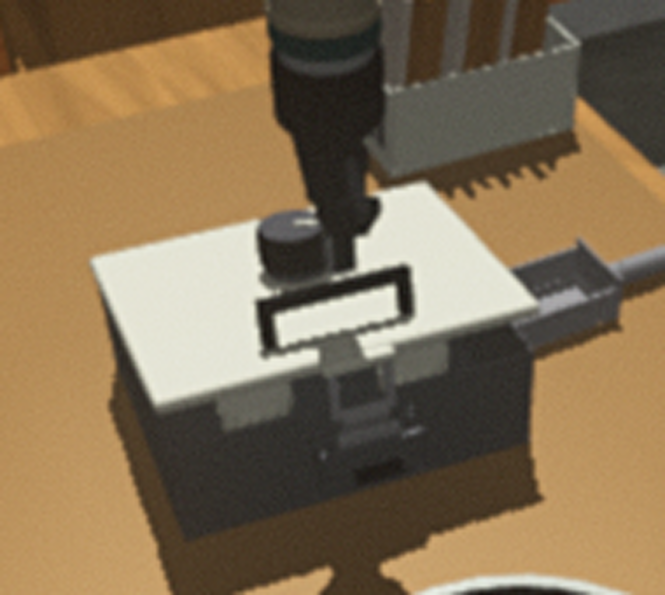

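Request:
arm_command(
  targets=[
    {"dp": [0.005, 0, 0], "turn": [0, 0, 0], "grip": -1},
    {"dp": [0.004, 0, 0], "turn": [0, 0, 0], "grip": -1},
    {"dp": [0.003, 0, 0], "turn": [0, 0, 0], "grip": -1},
    {"dp": [0.003, 0, 0], "turn": [0, 0, 0], "grip": -1},
  ],
)

```text
clock: 28.7
position: [0.5138, 0.0967, 0.352]
ee_rot: [0.707, 0.021, 0.706, -0.022]
contact_force: [-2.4, -4.5, 10.4]
width: 0.0003
```

Request:
arm_command(
  targets=[
    {"dp": [0.003, 0, 0], "turn": [0, 0, 0], "grip": -1},
    {"dp": [0.003, 0, 0], "turn": [0, 0, 0], "grip": -1},
  ],
)

```text
clock: 28.9
position: [0.5137, 0.0957, 0.3468]
ee_rot: [0.707, 0.019, 0.706, -0.023]
contact_force: [-5.0, -7.9, 13.2]
width: 0.0003
```

Request:
arm_command(
  targets=[
    {"dp": [0.003, 0, 0], "turn": [0, 0, 0], "grip": -1},
    {"dp": [0.003, 0, 0], "turn": [0, 0, 0], "grip": -1},
  ],
)

```text
clock: 29.1
position: [0.5136, 0.0945, 0.3413]
ee_rot: [0.707, 0.018, 0.706, -0.024]
contact_force: [-4.0, -12.0, 16.5]
width: -0.0002
```

Request:
arm_command(
  targets=[
    {"dp": [0.003, -0.002, 0], "turn": [0, 0, 0], "grip": -1},
    {"dp": [0.003, -0.001, 0], "turn": [0, 0, 0], "grip": -1},
  ],
)

```text
clock: 29.3
position: [0.5138, 0.093, 0.3342]
ee_rot: [0.708, 0.021, 0.706, -0.022]
contact_force: [0.0, -2.6, 3.0]
width: 0.0003
```

Request:
arm_command(
  targets=[
    {"dp": [0.003, -0.001, 0], "turn": [0, 0, 0], "grip": -1},
    {"dp": [0.003, -0.001, 0], "turn": [0, 0, 0], "grip": -1},
  ],
)

```text
clock: 29.5
position: [0.5134, 0.0923, 0.3264]
ee_rot: [0.707, 0.022, 0.707, -0.021]
contact_force: [-0.6, 0.8, -0.4]
width: 0.0
```

Request:
arm_command(
  targets=[
    {"dp": [0.002, 0, 0], "turn": [0, 0, 0], "grip": -1},
    {"dp": [0.002, 0, 0], "turn": [0, 0, 0], "grip": -1},
  ],
)

```text
clock: 29.7
position: [0.5132, 0.0923, 0.3251]
ee_rot: [0.707, 0.021, 0.707, -0.022]
contact_force: [-7.4, -2.1, 29.0]
width: -0.0003
```

```bash
python3 - <<'E'
from h import *
s=manip.get_state();print(s['clock'],s['position'],s['contact_force'])
shot('scene','sc15',(340,100,500,240),3.5)
shot('side','s15',(190,50,380,220),3.5)
E
```

```text
29.7 [0.5132372  0.09229322 0.32507968] [-7.37827423 -2.10862615 28.96911257]
```

View pics/sc15.png

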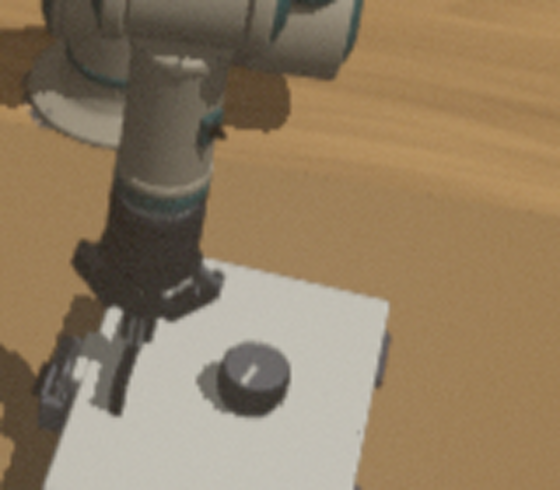

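View pics/s15.png

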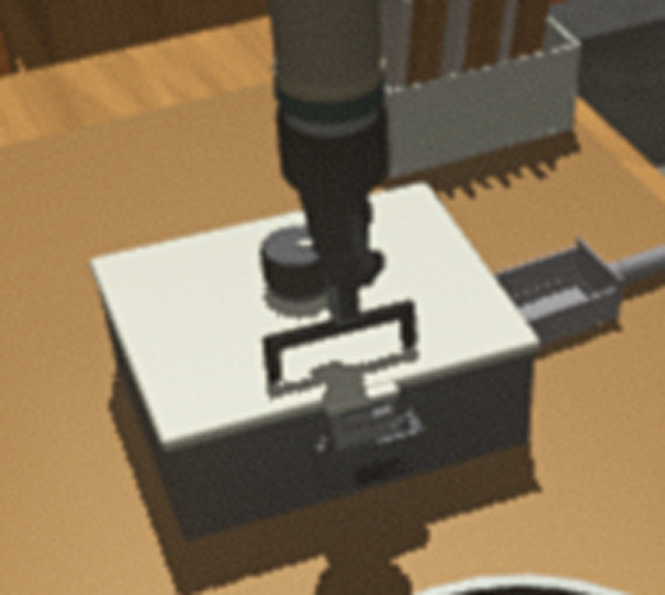

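Request:
arm_command(
  targets=[
    {"dp": [-0.02, 0, 0], "turn": [0, 0, 0], "grip": -1},
    {"dp": [-0.03, 0, 0], "turn": [0, 0, 0], "grip": 0},
    {"dp": [0, 0, 0], "turn": [0, 0, 0], "grip": 0},
    {"dp": [0, 0, 0], "turn": [0, 0, 0], "grip": 0},
    {"dp": [0.03, 0, 0], "turn": [0, 0, 0], "grip": 0},
    {"dp": [0.03, 0, 0], "turn": [0, 0, 0], "grip": 0},
    {"dp": [0.012, 0, 0], "turn": [0, 0, 0], "grip": 0},
    {"dp": [0, 0, 0], "turn": [0, 0, 0], "grip": 0},
  ],
)

```text
clock: 30.6
position: [0.5124, 0.0922, 0.298]
ee_rot: [0.705, 0.021, 0.709, -0.022]
contact_force: [0.3, -0.5, 0.6]
width: 0.0428
```

Request:
arm_command(
  targets=[
    {"dp": [0, 0, 0], "turn": [0, 0, 0], "grip": -0.5},
    {"dp": [0, 0, 0], "turn": [0, 0, 0], "grip": -1},
    {"dp": [0, 0, 0], "turn": [0, 0, 0], "grip": -1},
    {"dp": [0, 0, 0], "turn": [0, 0, 0], "grip": -1},
  ],
  grip_force=90,
)

```text
clock: 31.0
position: [0.5139, 0.091, 0.3021]
ee_rot: [0.708, 0.02, 0.706, -0.023]
contact_force: [-0.2, -5.7, 0.4]
width: 0.0105
```

```bash
python3 - <<'E'
from h import *
s=manip.get_state();print(s['clock'],s['position'],s['contact_force'],s['width'])
shot('side','s16',(190,50,380,220),3.5)
E
```

```text
31.0 [0.51394637 0.09103434 0.30206509] [-0.18819684 -5.70344274  0.39623741] 0.010473954224410678
```

View pics/s16.png

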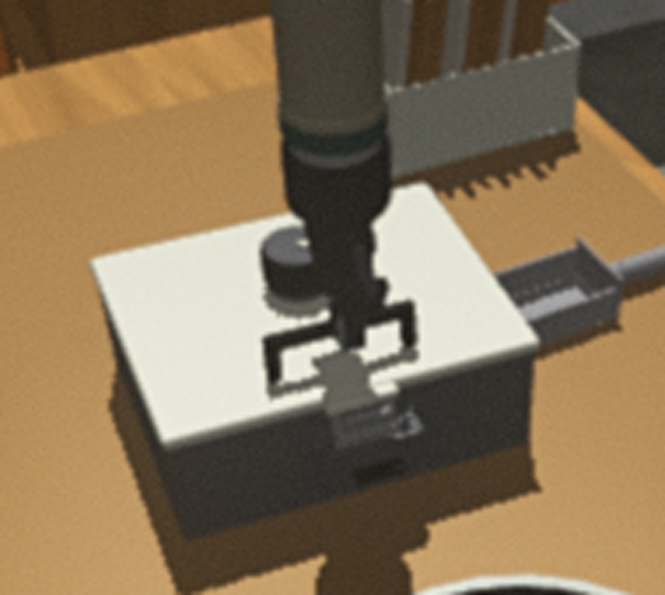

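The jaws hold the bar. Now the upward tug, in small steps.

Request:
arm_command(
  targets=[
    {"dp": [-0.002, 0, 0], "turn": [0, 0, 0], "grip": -1},
    {"dp": [-0.002, 0, 0], "turn": [0, 0, 0], "grip": -1},
  ],
)

```text
clock: 31.25
position: [0.514, 0.0915, 0.3054]
ee_rot: [0.708, 0.021, 0.706, -0.022]
contact_force: [1.2, -3.1, -4.5]
width: 0.0103
```

Request:
arm_command(
  targets=[
    {"dp": [-0.002, 0, 0], "turn": [0, 0, 0], "grip": -1},
  ],
)

```text
clock: 31.35
position: [0.514, 0.0917, 0.3065]
ee_rot: [0.708, 0.021, 0.706, -0.022]
contact_force: [6.5, -3.5, -19.4]
width: 0.0101
```

Request:
arm_command(
  targets=[
    {"dp": [-0.001, 0, 0], "turn": [0, 0, 0], "grip": -1},
  ],
)

```text
clock: 31.45
position: [0.5141, 0.0917, 0.3065]
ee_rot: [0.707, 0.021, 0.706, -0.022]
contact_force: [6.6, -4.3, -19.3]
width: 0.0106
```

Request:
arm_command(
  targets=[
    {"dp": [-0.001, 0, 0], "turn": [0, 0, 0], "grip": -1},
    {"dp": [0, 0, 0], "turn": [0, 0, 0], "grip": -1},
  ],
)

```text
clock: 31.65
position: [0.5142, 0.0917, 0.3065]
ee_rot: [0.707, 0.021, 0.707, -0.022]
contact_force: [6.9, -4.5, -19.8]
width: 0.0097
```

Request:
arm_command(
  targets=[
    {"dp": [-0.0005, 0, 0], "turn": [0, 0, 0], "grip": -1},
    {"dp": [0, 0, 0], "turn": [0, 0, 0], "grip": -1},
    {"dp": [0, 0, 0], "turn": [0, 0, 0], "grip": -1},
    {"dp": [0, 0, 0], "turn": [0, 0, 0], "grip": -1},
  ],
)

```text
clock: 32.05
position: [0.5143, 0.0917, 0.3065]
ee_rot: [0.707, 0.021, 0.707, -0.022]
contact_force: [7.6, -5.1, -21.5]
width: 0.0102
```

Request:
arm_command(
  targets=[
    {"dp": [-0.002, 0, 0], "turn": [0, 0, 0], "grip": -1},
    {"dp": [0, 0, 0], "turn": [0, 0, 0], "grip": -1},
    {"dp": [0, 0, 0], "turn": [0, 0, 0], "grip": -1},
  ],
)

```text
clock: 32.35
position: [0.5145, 0.0917, 0.3067]
ee_rot: [0.706, 0.021, 0.707, -0.022]
contact_force: [11.3, -2.9, -32.8]
width: 0.0098
```

The catch holds: the bar stopped after rising about 4.5 mm and took 33 N. I'll ease off, let go and look.

Request:
arm_command(
  targets=[
    {"dp": [0.004, 0, 0], "turn": [0, 0, 0], "grip": -1},
    {"dp": [0.004, 0, 0], "turn": [0, 0, 0], "grip": -1},
    {"dp": [0, 0, 0], "turn": [0, 0, 0], "grip": -0.2},
    {"dp": [0, 0, 0], "turn": [0, 0, 0], "grip": 0},
    {"dp": [0, 0, 0], "turn": [0, 0, 0], "grip": 0},
    {"dp": [-0.04, 0, 0], "turn": [0, 0, 0], "grip": 0},
    {"dp": [-0.04, 0, 0], "turn": [0, 0, 0], "grip": 1},
    {"dp": [-0.04, 0, 0], "turn": [0, 0, 0], "grip": 1},
  ],
)

```text
clock: 33.15
position: [0.513, 0.0927, 0.425]
ee_rot: [0.707, 0.022, 0.707, -0.021]
contact_force: [0.4, 0.7, -0.9]
width: 0.0704
```

Request:
arm_command(
  targets=[
    {"dp": [-0.04, 0, 0], "turn": [0, 0, 0], "grip": 1},
    {"dp": [0, 0, 0], "turn": [0, 0, 0], "grip": 1},
  ],
)

```text
clock: 33.35
position: [0.5141, 0.0928, 0.4699]
ee_rot: [0.711, 0.022, 0.702, -0.021]
contact_force: [0.5, 0.1, 0.1]
width: 0.0855
```

```bash
python3 - <<'E'
from h import *
s=manip.get_state();print(s['clock'],s['position'],s['contact_force'],s['moment'],s['width'],s['qpos'])
shot('side','s17',(190,50,380,220),3.5)
shot('wrist','w17')
shot('scene','sc17',(340,100,500,240),3.5)
E
```

```text
33.35 [0.51409469 0.0927737  0.46989324] [0.47671504 0.05513981 0.08811366] [ 0.09025004  0.02484081 -0.04151149] 0.08553420016658252 [ 4.49114653e-02  1.61287339e-01  1.49793220e+00  1.04760755e-03
  1.46930326e+00 -1.46562678e+00]
```

View pics/s17.png

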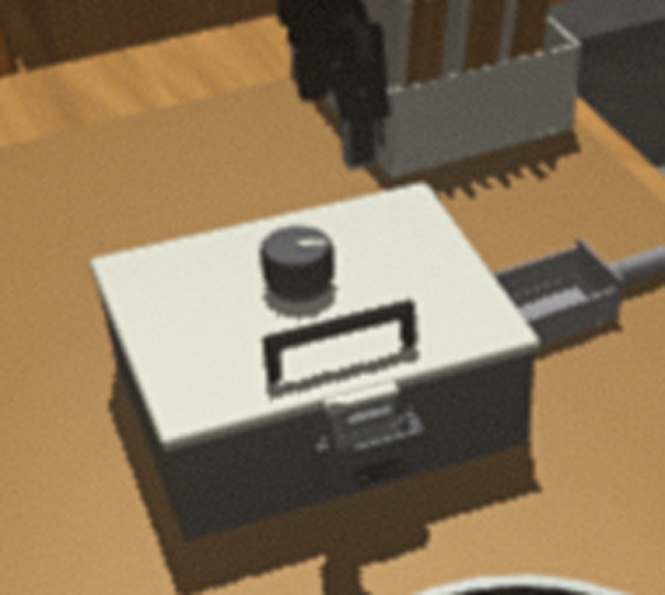

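View pics/w17.png

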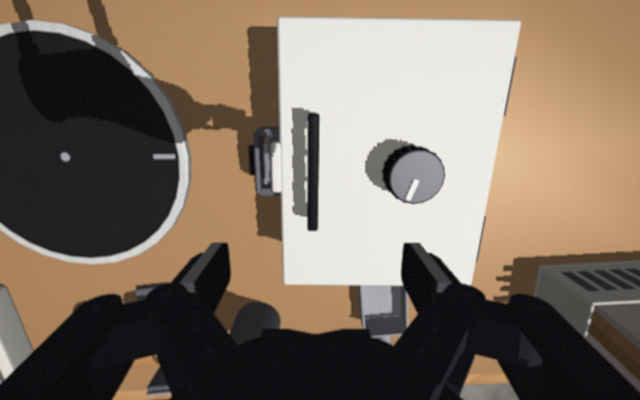

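View pics/sc17.png

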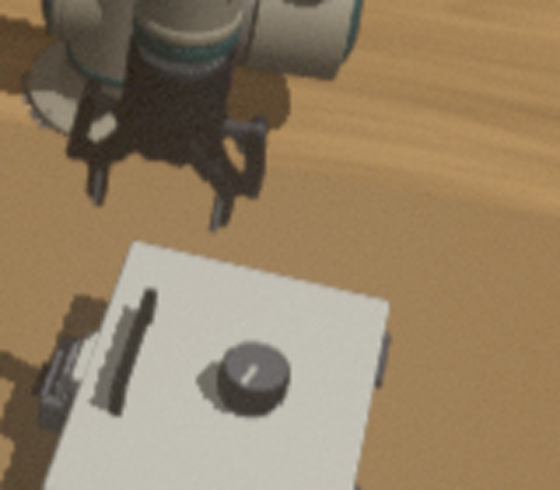

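```bash
python3 - <<'E'
from h import *
a=cast('wrist',417,176,.151);b=cast('scene',340+254/3.5,100+367/3.5,.151);c=cast('side',190+298/3.5,50+245/3.5,.151)
print(a,b,c)
s=manip.get_state();R=Rt(s['ee_rot']);print(R.round(3));
x=(a+b+c)/3;print(x,R.T@(x-s['position']))
print('theory',np.array([.526,.297])-.1*np.array([.061,.998]))
E
```

```text
[0.510648   0.19409322 0.151     ] [0.51771107 0.19408494 0.151     ] [0.51725794 0.19081315 0.151     ]
[[-0.     0.061  0.998]
 [ 0.001  0.998 -0.061]
 [-1.     0.001 -0.   ]]
[0.51520567 0.1929971  0.151     ] [ 0.31203639  0.10029706 -0.00363464]
theory [0.5199 0.1972]
```

Request:
arm_command(
  targets=[
    {"dp": [0, 0.034, -0.001], "turn": [0, 0, 0], "grip": 1},
    {"dp": [0, 0.034, -0.001], "turn": [0, 0, 0], "grip": 1},
    {"dp": [0, 0.034, -0.001], "turn": [0, 0, 0], "grip": 1},
    {"dp": [0, 0, 0], "turn": [-8, 0, 0], "grip": 1},
    {"dp": [0, 0, 0], "turn": [-8, 0, 0], "grip": 1},
    {"dp": [0, 0, 0], "turn": [-8, 0, 0], "grip": 1},
    {"dp": [0, 0, 0], "turn": [-8, 0, 0], "grip": 1},
    {"dp": [0, 0, 0], "turn": [-8, 0, 0], "grip": 1},
  ],
)

```text
clock: 34.3
position: [0.5162, 0.1943, 0.4609]
ee_rot: [0.669, -0.223, 0.672, 0.224]
contact_force: [-0.1, -0.3, 0.4]
width: 0.0854
```

Request:
arm_command(
  targets=[
    {"dp": [0, 0, 0], "turn": [-8, 0, 0], "grip": 1},
    {"dp": [0, 0, 0], "turn": [-8, 0, 0], "grip": 1},
    {"dp": [0, 0, 0], "turn": [-8, 0, 0], "grip": 1},
    {"dp": [0, 0, 0], "turn": [-8, 0, 0], "grip": 1},
    {"dp": [0, 0, 0], "turn": [-8, 0, 0], "grip": 1},
    {"dp": [0, 0, 0], "turn": [0, 0, 0], "grip": 1},
  ],
)

```text
clock: 34.9
position: [0.5163, 0.1943, 0.4612]
ee_rot: [0.554, -0.437, 0.557, 0.438]
contact_force: [-0.4, -1.3, -0.1]
width: 0.0855
```

```bash
python3 - <<'E'
from h import *
s=manip.get_state();print(s['clock'],s['position'],Rt(s['ee_rot']).round(3),s['qpos'])
shot('wrist','w18')
E
```

```text
34.9 [0.51630019 0.19425535 0.46117524] [[-0.004 -0.972  0.234]
 [-0.001  0.234  0.972]
 [-1.     0.004 -0.002]] [ 2.33616101e-01  2.15185185e-01  1.44971995e+00  2.97564628e-04
  1.48074261e+00 -2.67227706e+00]
```

View pics/w18.png

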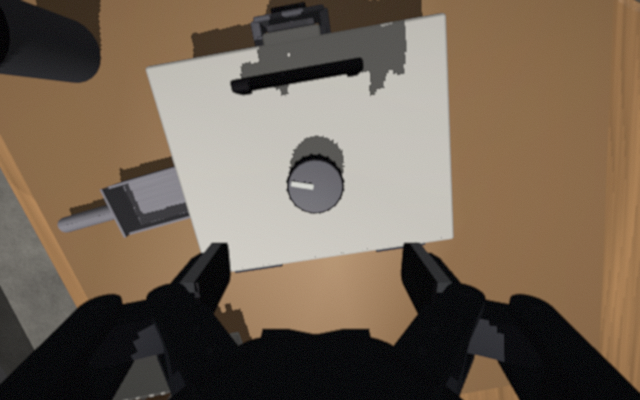

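```bash
python3 - <<'E'
from h import *
s=manip.get_state();R=Rt(s['ee_rot'])
a=cast('wrist',315,184,.151);print(a,R.T@(a-s['position']))
E
```

```text
[0.51594221 0.19326904 0.151     ] [ 0.31046554 -0.00081425 -0.00060351]
```

Request:
arm_command(
  targets=[
    {"dp": [0.04, -0.001, 0], "turn": [4, 0, 0], "grip": 1},
    {"dp": [0.04, 0, 0], "turn": [0, 0, 0], "grip": 1},
    {"dp": [0.04, 0, 0], "turn": [0, 0, 0], "grip": 1},
    {"dp": [0.03, 0, 0], "turn": [0, 0, 0], "grip": 1},
    {"dp": [0.014, 0, 0], "turn": [0, 0, 0], "grip": 1},
    {"dp": [0, 0, 0], "turn": [0, 0, 0], "grip": 1},
  ],
)

```text
clock: 35.55
position: [0.5163, 0.1937, 0.296]
ee_rot: [0.568, -0.416, 0.573, 0.418]
contact_force: [0.2, -0.6, 0.3]
width: 0.0851
```

Request:
arm_command(
  targets=[
    {"dp": [0, 0, 0], "turn": [0, 0, 0], "grip": 0.3},
    {"dp": [0, 0, 0], "turn": [0, 0, 0], "grip": -1},
    {"dp": [0, 0, 0], "turn": [0, 0, 0], "grip": -1},
    {"dp": [0, 0, 0], "turn": [0, 0, 0], "grip": -1},
  ],
  grip_force=60,
)

```text
clock: 35.95
position: [0.5162, 0.1946, 0.301]
ee_rot: [0.57, -0.417, 0.571, 0.419]
contact_force: [-6.0, 2.1, 5.2]
width: 0.0562
```

```bash
python3 - <<'E'
from h import *
s=manip.get_state();print(s['clock'],s['position'],s['contact_force'],s['moment'],s['width'],s['qpos'])
shot('wrist','w19'); shot('side','s19',(190,50,380,220),3.5)
E
```

```text
35.95 [0.51617816 0.19457591 0.30095317] [-6.04924306  2.11425415  5.24026453] [ 0.31625027  1.08169754 -0.0871262 ] 0.05623277380838504 [ 0.23343389  0.31994985  1.71491262  0.00290205  1.10879996 -2.60256875]
```

View pics/w19.png

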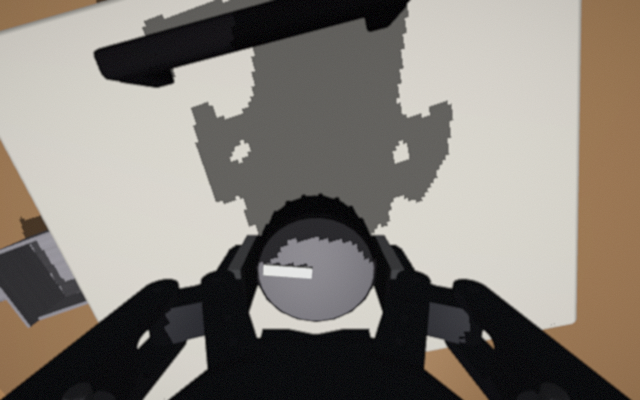

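View pics/s19.png

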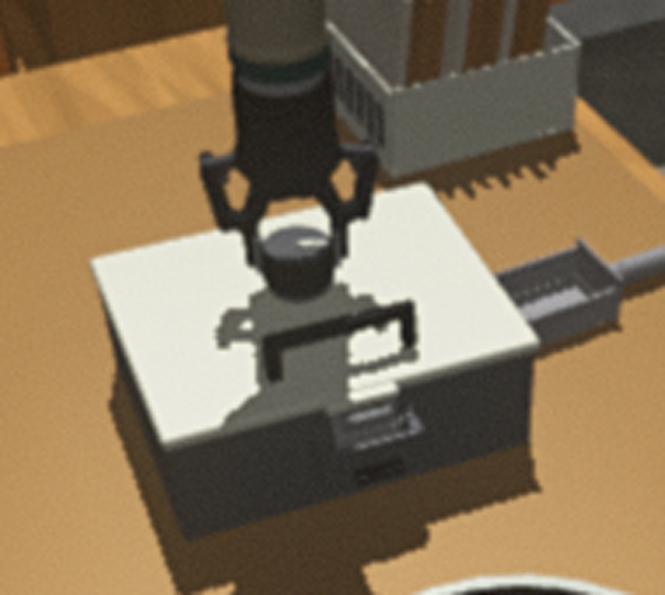

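Request:
arm_command(
  targets=[
    {"dp": [0, 0, 0], "turn": [8, 0, 0], "grip": -1},
    {"dp": [0, 0, 0], "turn": [8, 0, 0], "grip": -1},
    {"dp": [0, 0, 0], "turn": [8, 0, 0], "grip": -1},
    {"dp": [0, 0, 0], "turn": [8, 0, 0], "grip": -1},
  ],
)

```text
clock: 36.45
position: [0.516, 0.1947, 0.3009]
ee_rot: [0.664, -0.241, 0.665, 0.244]
contact_force: [-5.6, 3.8, 5.7]
width: 0.0564
```

```bash
python3 - <<'E'
from h import *
s=manip.get_state();print(s['clock'],s['position'],s['contact_force'],s['moment'],s['effort'][5],s['qpos'][5])
shot('wrist','w20',(200,150,440,350),1)
E
```

```text
36.45 [0.51596027 0.19474631 0.30094488] [-5.57466844  3.75942304  5.71243875] [0.46484044 1.05627419 0.15957151] -0.9777627512812614 -2.038962097835914
```

View pics/w20.png

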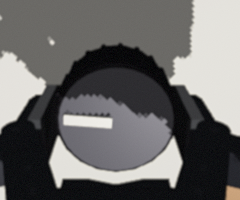

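Request:
arm_command(
  targets=[
    {"dp": [0, 0, 0], "turn": [8, 0, 0], "grip": -1},
    {"dp": [0, 0, 0], "turn": [8, 0, 0], "grip": -1},
    {"dp": [0, 0, 0], "turn": [8, 0, 0], "grip": -1},
    {"dp": [0, 0, 0], "turn": [8, 0, 0], "grip": -1},
    {"dp": [0, 0, 0], "turn": [8, 0, 0], "grip": -1},
    {"dp": [0, 0, 0], "turn": [8, 0, 0], "grip": -1},
    {"dp": [0, 0, 0], "turn": [8, 0, 0], "grip": -1},
    {"dp": [0, 0, 0], "turn": [8, 0, 0], "grip": -1},
  ],
)

```text
clock: 37.3
position: [0.5159, 0.1952, 0.301]
ee_rot: [0.691, 0.147, 0.693, -0.145]
contact_force: [-5.2, 3.9, 5.4]
width: 0.0564
```

```bash
python3 - <<'E'
from h import *
s=manip.get_state();print(s['clock'],s['position'],s['contact_force'],s['moment'],s['qpos'][5])
E
```

```text
37.3 [0.51591871 0.19516413 0.30096988] [-5.21646547  3.87113281  5.35913463] [0.82475573 0.99349509 0.16358038] -0.9219989951105545
```

Request:
arm_command(
  targets=[
    {"dp": [0, 0, 0], "turn": [8, 0, 0], "grip": -1},
    {"dp": [0, 0, 0], "turn": [8, 0, 0], "grip": -1},
    {"dp": [0, 0, 0], "turn": [8, 0, 0], "grip": -1},
  ],
)

```text
clock: 37.6
position: [0.516, 0.1953, 0.301]
ee_rot: [0.645, 0.288, 0.648, -0.286]
contact_force: [-6.1, 5.2, 4.7]
width: 0.056
```

```bash
python3 - <<'E'
from h import *
s=manip.get_state();print(s['clock'],s['position'],s['contact_force'],s['moment'],s['qpos'][5])
E
```

```text
37.6 [0.51602762 0.19533577 0.30098319] [-6.12206948  5.21473164  4.65457253] [0.75019287 0.93382216 0.16730812] -0.5030957857629371
```

Request:
arm_command(
  targets=[
    {"dp": [0, 0, 0], "turn": [8, 0, 0], "grip": -1},
    {"dp": [0, 0, 0], "turn": [8, 0, 0], "grip": -1},
    {"dp": [0, 0, 0], "turn": [8, 0, 0], "grip": -1},
  ],
)

```text
clock: 37.9
position: [0.5162, 0.1954, 0.301]
ee_rot: [0.571, 0.416, 0.574, -0.414]
contact_force: [-6.6, 5.4, 4.2]
width: 0.0562
```

```bash
python3 - <<'E'
from h import *
s=manip.get_state();print(s['clock'],s['position'],s['contact_force'],s['moment'],s['qpos'][5])
shot('wrist','w21',(200,150,440,350),1)
E
```

```text
37.9 [0.51616642 0.19540352 0.3009809 ] [-6.62175172  5.41666241  4.17175033] [0.86544992 0.88317737 0.15742642] -0.08423736922919385
```

View pics/w21.png

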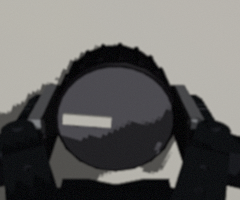

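Request:
arm_command(
  targets=[
    {"dp": [0, 0, 0], "turn": [8, 0, 0], "grip": -1},
    {"dp": [0, 0, 0], "turn": [8, 0, 0], "grip": -1},
  ],
)

```text
clock: 38.15
position: [0.5163, 0.1954, 0.301]
ee_rot: [0.508, 0.491, 0.511, -0.49]
contact_force: [-4.8, 4.6, 4.3]
width: 0.0562
```

```bash
cat > m.py <<'E'
from h import *
s=manip.get_state();print(round(s['clock'],2),s['position'].round(4),s['contact_force'].round(1),s['moment'].round(3),s['qpos'][5].round(3))
E
python3 m.py
```

```text
38.15 [0.5163 0.1954 0.301 ] [-4.8  4.6  4.3] [0.824 0.784 0.182] 0.195
```

Request:
arm_command(
  targets=[
    {"dp": [0, 0, 0], "turn": [8, 0, 0], "grip": -1},
    {"dp": [0, 0, 0], "turn": [8, 0, 0], "grip": -1},
  ],
)

```text
clock: 38.35
position: [0.5164, 0.1954, 0.301]
ee_rot: [0.435, 0.557, 0.438, -0.556]
contact_force: [-4.8, 5.4, 3.9]
width: 0.0564
```

```bash
python3 m.py
```

```text
38.35 [0.5164 0.1954 0.301 ] [-4.8  5.4  3.9] [0.828 0.806 0.399] 0.473
```

Request:
arm_command(
  targets=[
    {"dp": [0, 0, 0], "turn": [8, 0, 0], "grip": -1},
    {"dp": [0, 0, 0], "turn": [8, 0, 0], "grip": -1},
  ],
)

```text
clock: 38.55
position: [0.5165, 0.1954, 0.301]
ee_rot: [0.353, 0.612, 0.356, -0.612]
contact_force: [-4.8, 4.7, 3.9]
width: 0.0559
```

```bash
python3 m.py
```

```text
38.55 [0.5165 0.1954 0.301 ] [-4.8  4.7  3.9] [0.749 0.711 0.143] 0.754
```

Request:
arm_command(
  targets=[
    {"dp": [0, 0, 0], "turn": [8, 0, 0], "grip": -1},
    {"dp": [0, 0, 0], "turn": [8, 0, 0], "grip": -1},
  ],
)

```text
clock: 38.75
position: [0.5166, 0.1952, 0.301]
ee_rot: [0.265, 0.655, 0.267, -0.655]
contact_force: [-4.2, 3.8, 4.1]
width: 0.0564
```

```bash
python3 m.py
```

```text
38.75 [0.5166 0.1952 0.301 ] [-4.2  3.8  4.1] [0.614 0.714 0.555] 1.032
```

Request:
arm_command(
  targets=[
    {"dp": [0, 0, 0], "turn": [8, 0, 0], "grip": -1},
  ],
)

```text
clock: 38.85
position: [0.5166, 0.1952, 0.301]
ee_rot: [0.218, 0.672, 0.221, -0.672]
contact_force: [-3.9, 4.0, 3.5]
width: 0.0564
```

```bash
python3 m.py
```

```text
38.85 [0.5166 0.1952 0.301 ] [-3.9  4.   3.5] [0.508 0.718 0.123] 1.172
```

Request:
arm_command(
  targets=[
    {"dp": [0, 0, 0], "turn": [8, 0, 0], "grip": -1},
  ],
)

```text
clock: 38.95
position: [0.5166, 0.1952, 0.301]
ee_rot: [0.171, 0.686, 0.173, -0.686]
contact_force: [-5.0, 4.5, 4.0]
width: 0.0562
```

```bash
python3 m.py
```

```text
38.95 [0.5166 0.1952 0.301 ] [-5.   4.5  4. ] [0.643 0.63  0.134] 1.312
```

Request:
arm_command(
  targets=[
    {"dp": [0, 0, 0], "turn": [8, 0, 0], "grip": -1},
  ],
)

```text
clock: 39.05
position: [0.5167, 0.1951, 0.301]
ee_rot: [0.122, 0.696, 0.125, -0.696]
contact_force: [-4.4, 3.8, 4.7]
width: 0.0561
```

```bash
python3 m.py
```

```text
39.05 [0.5167 0.1951 0.301 ] [-4.4  3.8  4.7] [0.577 0.697 0.121] 1.452
```

Request:
arm_command(
  targets=[
    {"dp": [0, 0, 0], "turn": [8, 0, 0], "grip": -1},
  ],
)

```text
clock: 39.15
position: [0.5167, 0.195, 0.301]
ee_rot: [-0.074, -0.703, -0.076, 0.703]
contact_force: [-4.2, 3.9, 3.8]
width: 0.0565
```

```bash
python3 m.py
```

```text
39.15 [0.5167 0.195  0.301 ] [-4.2  3.9  3.8] [0.517 0.601 0.235] 1.591
```

Request:
arm_command(
  targets=[
    {"dp": [0, 0, 0], "turn": [8, 0, 0], "grip": -1},
  ],
)

```text
clock: 39.25
position: [0.5167, 0.1949, 0.301]
ee_rot: [-0.025, -0.706, -0.027, 0.707]
contact_force: [-4.4, 3.5, 4.3]
width: 0.0559
```

```bash
python3 m.py
```

```text
39.25 [0.5167 0.1949 0.301 ] [-4.4  3.5  4.3] [0.595 0.645 0.496] 1.73
```

Request:
arm_command(
  targets=[
    {"dp": [0, 0, 0], "turn": [8, 0, 0], "grip": -1},
  ],
)

```text
clock: 39.35
position: [0.5167, 0.1949, 0.301]
ee_rot: [0.025, -0.706, 0.023, 0.707]
contact_force: [-3.8, 3.3, 4.2]
width: 0.0562
```

```bash
python3 m.py; python3 - <<'E'
from h import *
shot('wrist','w22'); shot('side','s22',(190,50,380,220),3.5)
E
```

```text
39.35 [0.5167 0.1949 0.301 ] [-3.8  3.3  4.2] [0.489 0.704 0.154] 1.87
```

View pics/w22.png

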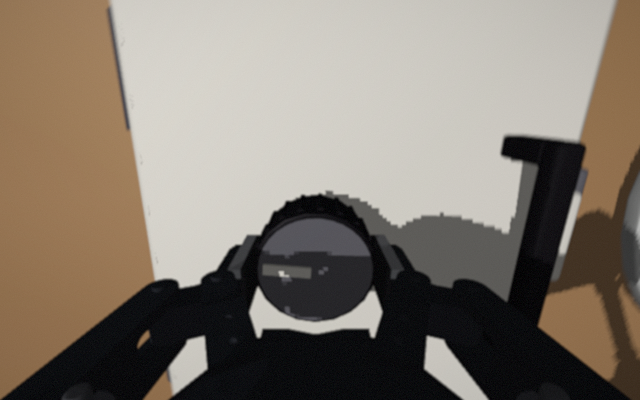

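View pics/s22.png

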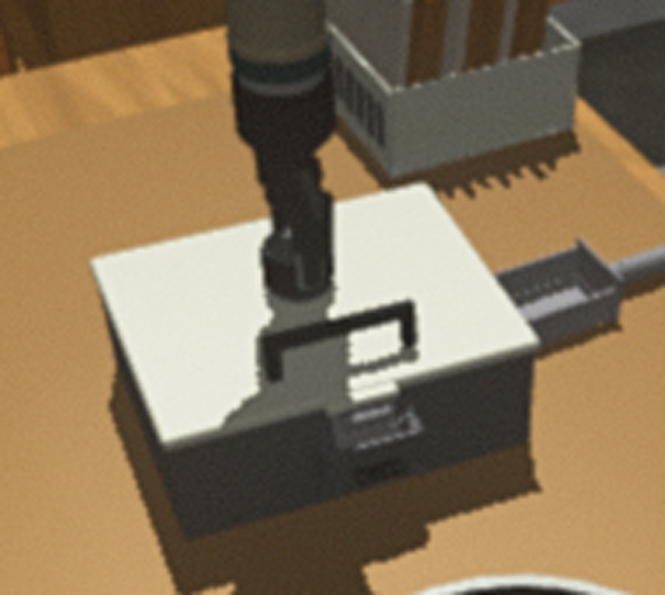

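The moment peaked at wrist angles of about 0.47, 1.03 and 1.73 rad. That is close to the ratchet's 0.63 rad pitch, and the white mark stayed still relative to the jaws, so the ratchet clicked and slipped. I'll release and back off.

Request:
arm_command(
  targets=[
    {"dp": [0, 0, 0], "turn": [0, 0, 0], "grip": 0.5},
    {"dp": [0, 0, 0], "turn": [0, 0, 0], "grip": 1},
    {"dp": [0, 0, 0], "turn": [0, 0, 0], "grip": 1},
    {"dp": [0, 0, 0], "turn": [0, 0, 0], "grip": 1},
    {"dp": [-0.02, 0, 0], "turn": [0, 0, 0], "grip": 1},
    {"dp": [-0.04, 0, 0], "turn": [0, 0, 0], "grip": 1},
    {"dp": [-0.04, 0, 0], "turn": [0, 0, 0], "grip": 1},
    {"dp": [-0.04, 0, 0], "turn": [0, 0, 0], "grip": 1},
  ],
)

```text
clock: 40.25
position: [0.5176, 0.1938, 0.4406]
ee_rot: [-0.022, 0.707, -0.022, -0.707]
contact_force: [1.1, -0.5, 0.2]
width: 0.0853
```

Request:
arm_command(
  targets=[
    {"dp": [-0.04, 0, 0], "turn": [0, 0, 0], "grip": 1},
    {"dp": [-0.04, 0, 0], "turn": [0, 0, 0], "grip": 1},
    {"dp": [0, 0, 0], "turn": [0, 0, 0], "grip": 1},
    {"dp": [0, 0, 0], "turn": [0, 0, 0], "grip": 1},
  ],
)

```text
clock: 40.65
position: [0.5176, 0.1938, 0.52]
ee_rot: [-0.022, 0.708, -0.022, -0.706]
contact_force: [-0.2, 0.3, -0.5]
width: 0.0854
```

```bash
python3 m.py; python3 - <<'E'
from h import *
shot('side','s23'); shot('scene','sc23')
E
```

```text
40.65 [0.5176 0.1938 0.52  ] [-0.2  0.3 -0.5] [-0.009  0.032 -0.036] 1.865
```

View pics/s23.png

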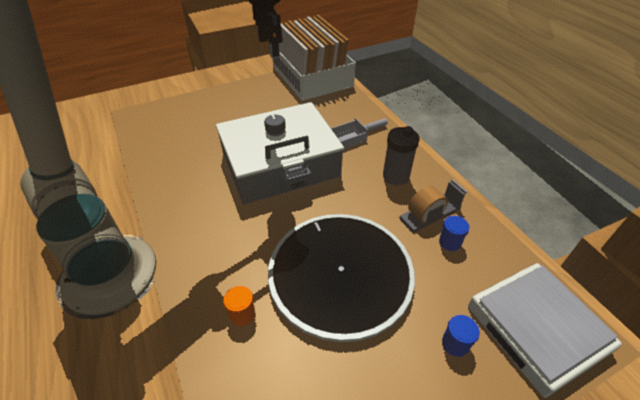

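View pics/sc23.png

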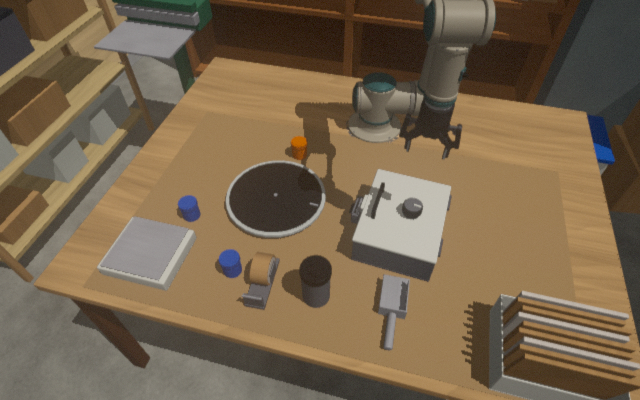

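The side view shows the lid shut at (280,140) and the platter empty. In the scene view the scoop (393,300), shaker (315,282) and tape dispenser (262,278) are where they started, and the robot is clear of everything.

```bash
python3 -c "
from rig import manip
print(manip.sign_off())"
```

```text
the job is handed in; nothing more can be done
None
```

The job is done and handed in at about 41 s of the 210 s allowed; sign-off gave no verdict.

- **Tubs:** There were three white tubs on the turntable. All three stood upright in the case before I shut the lid. The last pictures show the platter empty and no white tub left out.
- **Lid:** I tipped it over from behind and let it sink onto the catch. I then pressed the handle down: the force rose to about 17 N, fell away as the catch snapped in, and the shut lid then took 29 N.
- **Tug:** I gripped the handle bar and pulled up to about 33 N. It rose about 4.5 mm (roughly 0.02 rad) and stayed there, so no second press was needed.
- **Cap:** After the tug I turned it about 4.5 rad clockwise. The resistance was about 0.16 N m at first, then peaked at roughly the ratchet's spacing. The sampled peaks, 0.4 to 0.55 N m, were above the stated 0.33 N m. The cap's white mark stayed still in the jaws, so I count about three ratchet clicks.
- **Last pictures:** The lid is shut, and the scoop, shaker and tape dispenser are where they started. The gripper is open and touching nothing.

No check failed. The camera estimates of positions differed from each other by a few millimetres, which was within the clearances.

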